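# Load the sloping kit tray, tall part last

## Robot

A 7-joint arm with a two-finger parallel gripper is mounted at the origin on a cart in front of the work surface, level with it; the furniture and walls round the work are solid. World frame = base frame: x ahead of the robot, y to its left, z up, the work surface at z = 0. Lengths are in mm, angles in rad, forces in N, time in s.
With the tool pointing down it reaches from about 400 to 875 mm from the base axis. Payload 4.4 kg.
Tool frame: the origin (TCP) lies at the very end of the fingers, on their centre line; the grasp point (between the pads) lies 19 mm behind it; z points along the fingers, x is the direction in which the jaws open and shut, and the axes are right-handed (so a half turn about z gives the same grasp; the last joint's range is limited). The gripper opens to 85 mm and grips with 20 to 120 N. Pads are 22 mm wide; open, the fingers measure 114 mm over their backs; the gripper's body (76 mm by 85 mm) begins 54 mm behind the grasp point. The pads swing forward as they close: fully open they stand 13 mm farther back than shut.
Start: joints at [1.142, 0.628, 0.038, 1.517, -0.027, 0.996, -0.02], TCP at [230.709, -607.693, 231.313] pointing down, gripper open.
Joint ranges: [-3.06, 3.06], [-0.37, 2.12], [-1.25, 1.32], [0.18, 2.47], [-1.1, 4.24], [0.23, 1.98], [-2.94, 2.94]. Speed limits (rad/s): [2.57, 2.57, 3.14, 3.14, 3.14, 3.14, 3.14].

## Interface

Orientations are given as [roll, pitch, yaw] about the fixed x, y, z axes, in that order (R = Rz(yaw) Ry(pitch) Rx(roll)).
In Python, from cell import ctrl, get_image, job, models gives the robot as it stands.
- The arm moves only by the tool move_arm, never from a script. Its argument "moves" is a list that holds one entry, the list of rows, each a list of 6 numbers: the shift along the tool's x, y, z in m, then the turn, a rotation vector about the tool's x, y, z in rad. A call has 1 to 20 rows; each row is the pose to reach, as a shift and turn from the pose commanded when the call began, along the tool's axes at that moment; what a row does not reach only later rows make up. A row lasts 1/8 s, in which the tool goes at most 62.5 mm and 10.7 degrees, less where a joint would pass 70% of its speed; a pose out of reach is approached as far as the arm can. A call with a gripper value outside its range is refused whole. "jaw" is the opening, from 0 (shut) to 1 (fully open), set as the call begins (left out, the last holds). The fingers move at their own pace and stop on an object; the grip force is fixed at half the most. Time passes only in rows, so rows that repeat a pose let the fingers close. It gives the time, the measured TCP pose, the force and the opening at its end, in the units of the state.
- ctrl.read_state(): the state, without advancing time (a new reading comes with each control period).
- get_image(name): name is "side" or "top" or "wrist"; returns a dict with "color" (384x512x3 uint8, blue, green, red), "fov_y" (degrees; the focal length in pixels is half the picture's height over the tangent of half this angle, whatever the lens; pixels are square), "cx", "cy" (the principal point, pixels), "origin" and "orientation" of the camera in the world; the wrist camera has in their place "hand_eye" (4x4, takes a point from camera to tool coordinates, whose origin is the TCP and whose axes are the tool frame's). Camera axes: x right, y up, looking along -z (the intrinsics and any distortion apply to the point x, -y, -z); pixel columns grow to the right and rows downward; lengths in mm; the calibration is good to about 2 mm. A picture is of the moment at which its call begins: read the wrist's pose just before it. There is no depth.
- job.finish_job(): hands the job in, once; it reports no verdict.
Trained networks look in the newest picture that a camera, given by its name, has taken for a name from the list of things; names that differ only in an ending like _2 or _b are one class to them, and where a whole thing is asked for, a point or a joint stands for the part that bears it (a point fixed in the world has none). Each returns a list of dicts, best first, with "score" (0 to 1); they miss things now and then, are a little off and sometimes report something else, mostly with a low value. They report only what shows in the picture. A call takes as long as a camera call. They do not tell look-alikes from the thing itself.
- models.cut_out(camera, thing): "pixels" (384x512 bool, what is visible of it) and "uv" ([column, row] in pixels, amid what is visible of it).
- models.place_of(camera, thing): "uv" ([column, row] in pixels: a listed point, or the origin of a listed thing).
The state is a dict: "clock": time; "qpos": joint angles; "qd": joint speeds; "tau": joint torques, N m; "eef_pos": TCP position; "tool_rot": TCP orientation; "force": force on the tool from outside, world axes, zero at the start; "torque": the same for the moment, N m; "width": finger opening in mm.
Only numpy, scipy, OpenCV 4.12 (cv2) and the standard library are available. Lean on these libraries where they do the work, as an engineer would, in place of code of your own. Each camera call takes 0.05 s, during which the arm holds its last target.

## Task

Make up the brush kit in the sloping wooden tray: first lay the loose brush back (the long flat wooden blank with round ends that lies by itself on the bench beside the tray) in the long bay across the upper half of the tray, then, last, stand the tall metal cup of screws in the middle pocket below it, because the cup there would block the fingers. Tilt each part to match the slope of the tray and lower it right down onto the tray floor before letting go; do not drop it in, do not tip the cup much more than the slope needs, and leave the other things on the bench where they are.

Things in the scene. Friction and masses are not known exactly. Their poses are not given: they have to be found in the camera images.
- back_center (a point): Centre (half-way up) of the loose brush back, a flat hardwood blank with round ends, 50 mm (x) by 148 mm (y, long axis) by 18 mm (z), about 75 g. Lies flat on the bench left or right of the tray. Grasp across its 50 mm width. Either face up, either end first. The 120 mm blank under the toggle clamp is fixed and not meant.
- cup_center (a point): Centre (half-way up) of the open grey metal cup with screws in its bottom (they stay in it), round, 64 mm outside diameter, 66 mm high, about 170 g, standing on the bench on the other side of the tray from the brush back; z is its axis, its yaw does not matter. Grasp across its diameter.
- back_bay (a point): Middle of the long upper bay, on its floor surface. The fixed tray slopes 30 degrees down towards the robot: x runs up the slope, y along the bay, z square to the floor. Bay 64 mm (x) by 166 mm (y); end walls 12 mm high, lugs 9 mm high along both long sides with gaps 82 mm wide in the middle for the fingers. The floor runs on flat through the gaps, to 42 mm up the slope; then free air.
- cup_pocket (a point): Middle of the cup's place, on the tray floor surface, 70 mm straight down the slope from back_bay, same axes. It lies between side walls 12 mm high, 80 mm apart (y), and a lower lip 14 mm high, 36 mm down the slope from here; open on the upper side to the bay. The cup seated here stands square to the slope, its upper side 6 mm below the bay.
- cork_block: Bystander, leave alone: cork sanding block, 65x110x29 mm, loose on the bench; origin at the centre of its underside.
- tape_measure: Bystander, leave alone: pocket tape measure, 64x103x36 mm, loose on the bench; origin at the centre of its underside.
- block_blank: Bystander, leave alone: short thick wooden block, 46x82x30 mm, loose on the bench; origin at the centre of its underside.
- grip_blank: Bystander, leave alone: slim wooden handle blank, 29x185x22 mm, loose on the bench; origin at the centre of its underside.
- brush_back: The brush back itself; origin at the centre of its underside, axes as back_center.
- screw_cup: The cup itself; origin at the centre of its underside.
Mind the look-alikes: they are no part of the job. Of the things like the screw_cup, leave any that is turquoise; of the rest the smaller one is meant.

How it is judged (in metres and radians):
On the way, in this order (a step that is already met when the one before it is completed fails the run):
1. the brush back, still held, is lowered into the long bay parallel to the sloping floor (within 0.2 rad, underside less than 12 mm above it) while the cup is not yet in the tray (x of back_center in the frame of back_bay between -0.012 and 0.012 m and y of back_center in the frame of back_bay between -0.012 and 0.012 m and z of back_center in the frame of back_bay between 0.004 and 0.021 m and angle between the z axis of back_center and the z axis of back_bay, either way round below 0.2 rad and contact force between the fingers and brush_back above 0.5 N and distance between cup_center and cup_pocket above 0.09 m).
2. the brush back is let go and lies flat in the bay, the cup still not in the tray (x of back_center in the frame of back_bay between -0.012 and 0.012 m and y of back_center in the frame of back_bay between -0.012 and 0.012 m and z of back_center in the frame of back_bay between 0.004 and 0.013 m and angle between the z axis of back_center and the z axis of back_bay, either way round below 0.07 rad and contact force between the fingers and brush_back below 0.1 N and distance between cup_center and cup_pocket above 0.09 m), for 0.2 s.
3. the cup, still held, is lowered into its pocket square to the slope (within 0.2 rad, base less than 12 mm above the floor) (x of cup_center in the frame of cup_pocket between -0.013 and 0.013 m and y of cup_center in the frame of cup_pocket between -0.013 and 0.013 m and z of cup_center in the frame of cup_pocket between 0.027 and 0.045 m and angle between the z axis of cup_center and the z axis of cup_pocket, either way round below 0.2 rad and contact force between the fingers and screw_cup above 0.5 N).
At the end, for the whole second after the job is handed in: The brush back lies flat in the long bay (centre within 12 mm of its middle each way, within 0.07 rad of the slope); the cup stands on the tray floor in its pocket (within 13 mm of its middle each way, within 0.1 rad of square to the slope); both released and at rest (x of back_center in the frame of back_bay between -0.012 and 0.012 m and y of back_center in the frame of back_bay between -0.012 and 0.012 m and z of back_center in the frame of back_bay between 0.004 and 0.013 m and angle between the z axis of back_center and the z axis of back_bay, either way round below 0.07 rad and x of cup_center in the frame of cup_pocket between -0.013 and 0.013 m and y of cup_center in the frame of cup_pocket between -0.013 and 0.013 m and z of cup_center in the frame of cup_pocket between 0.027 and 0.038 m and angle between the z axis of cup_center and the z axis of cup_pocket, either way round below 0.1 rad and linear speed of each of brush_back, screw_cup below 0.02 m/s and contact force between the fingers and brush_back below 0.1 N and contact force between the fingers and screw_cup below 0.1 N); the robot touches nothing.
It fails at once if the cup is tipped more than 0.9 rad from upright (angle between cup_center's own z axis and vertical above 0.9 rad).
It fails at once if the cork sanding block is moved more than 30 mm (distance of cork_block from where it was at the start of the episode above 0.03 m).
It fails at once if the pocket tape measure is moved more than 30 mm (distance of tape_measure from where it was at the start of the episode above 0.03 m).
It fails at once if the short thick wooden block is moved more than 30 mm (distance of block_blank from where it was at the start of the episode above 0.03 m).
It fails at once if the slim wooden handle blank is moved more than 30 mm (distance of grip_blank from where it was at the start of the episode above 0.03 m).
It also fails if it takes over 54 s, if anything falls off the work surface, if the arm or the gripper's body presses on something with over 40 N, if the wrist force passes 120 N, or if a joint passes its speed limit or range.

## Working session

There is one attempt and no reset: what is moved stays moved. The work goes in short steps, Python scripts to look and compute and a tool call to move; the robot and the scene stay as the last step left them, time stands still between calls to the robot, and variables do not carry over. Pictures are saved under pics/ and viewed, and the job is handed in when it is done.

Besides the shell and the picture viewer there is one more tool, called after "Emit:" in YAML: its name, and indented under it one key for each argument. move_arm: Moves the arm, as the interface text tells. Its arguments: {"type":"object","properties":{"moves":{"type":"array","items":{"type":"array","items":{"type":"array","items":{"type":"number"}}}},"jaw":{"type":"number"}},"required":["moves"]}

```bash
ls; mkdir -p pics
python3 - <<'E'
from cell import ctrl,get_image,job,models
import cv2
s=ctrl.read_state(); print(s)
for n in ["side","top","wrist"]:
    im=get_image(n); cv2.imwrite(f"pics/{n}0.png",im["color"]); print(n,{k:v for k,v in im.items() if k!="color"})
    for t in ["back_center","cup_center","back_bay","cup_pocket"]:
        print(t,[(r["score"],r["uv"]) for r in models.place_of(n,t)])
E
```

```text
pics
{'clock': 0.0, 'qpos': array([ 1.14217562,  0.62934403,  0.03846453,  1.51838577, -0.02701831,
        0.99629801, -0.01999604]), 'qd': array([ 0.00193419,  0.0014124 , -0.00149539,  0.00014415, -0.00018956,
       -0.00066795, -0.0022618 ]), 'tau': array([ 1.74781658e-04, -5.63400507e+01,  1.22653484e+00, -1.93451536e+01,
        1.10796030e-02,  1.05549971e-02,  6.05311982e-06]), 'eef_pos': array([ 230.4872344 , -607.08388748,  230.38517553]), 'tool_rot': array([ 3.14156912e+00,  1.91641944e-03, -1.20800031e+00]), 'force': array([0.21446203, 0.28708713, 0.24758422]), 'torque': array([0.00835155, 0.02870348, 0.02105181]), 'width': 85.38079905010143}
side {'fov_y': 54.11431451156788, 'cx': 254.81331439340312, 'cy': 193.0839008786634, 'origin': array([ 476.76945098, -872.00425786,  596.79050813]), 'orientation': array([ 1.02387245, -0.0216149 , -0.05204939])}
back_center [(0.98, [251.3, 171.7]), (0.23, [256.6, 204.2])]
cup_center [(0.6, [295.3, 202.4]), (0.56, [274.5, 295.6]), (0.56, [231.4, 253.3])]
back_bay [(0.96, [256.0, 203.8]), (0.55, [273.7, 307.2])]
cup_pocket [(0.76, [23
[... 258 characters left out ...]
])]
cup_center [(0.67, [369.7, 194.6]), (0.62, [336.8, 220.0]), (0.55, [247.5, 157.8]), (0.53, [308.7, 260.0])]
back_bay [(0.76, [274.7, 195.9])]
cup_pocket [(0.74, [271.5, 219.9]), (0.53, [162.2, 193.6])]
wrist {'fov_y': 70.7603481634115, 'cx': 258.60301165550663, 'cy': 195.37207462085536, 'hand_eye': array([[ 9.99998209e-01, -4.00571049e-04,  1.84977281e-03,
         7.25458804e-01],
       [ 2.07221802e-04, -9.48298179e-01, -3.17380720e-01,
        -8.12183023e+01],
       [ 1.88126972e-03,  3.17380535e-01, -9.48296397e-01,
        -1.42853705e+02],
       [ 0.00000000e+00,  0.00000000e+00,  0.00000000e+00,
         1.00000000e+00]])}
back_center []
cup_center []
back_bay []
cup_pocket []
```

View pics/side0.png

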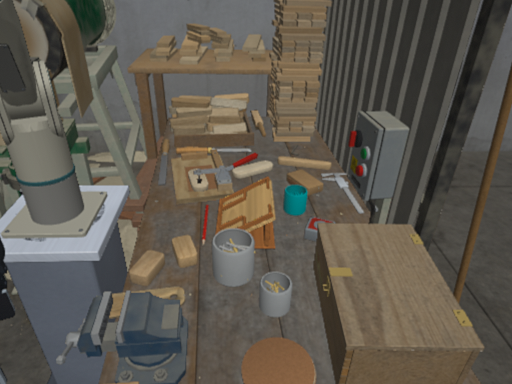

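View pics/top0.png

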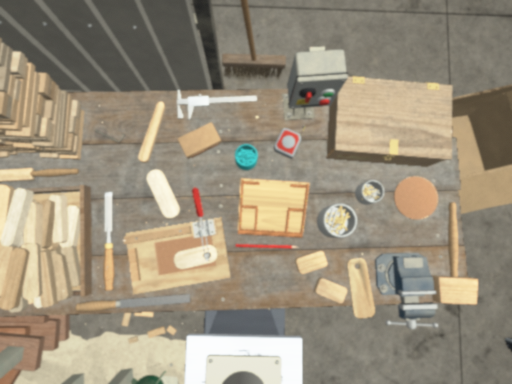

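View pics/wrist0.png

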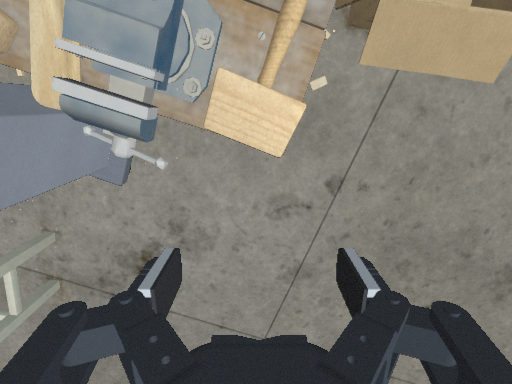

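```bash
cat > h.py <<'E'
import numpy as np, cv2
from cell import ctrl,get_image,job,models
from scipy.spatial.transform import Rotation as R
def cam(n):
    s=ctrl.read_state(); im=get_image(n); f=192/np.tan(np.radians(im["fov_y"]/2))
    if "origin" in im: o=np.array(im["origin"]); Rm=R.from_euler("xyz",im["orientation"]).as_matrix()
    else:
        Rt=R.from_euler("xyz",s["tool_rot"]).as_matrix(); H=im["hand_eye"]
        Rm=Rt@H[:3,:3]; o=np.array(s["eef_pos"])+Rt@H[:3,3]
    return dict(f=f,cx=im["cx"],cy=im["cy"],o=o,R=Rm,im=im["color"],s=s)
def ray(c,uv):
    d=np.array([(uv[0]-c["cx"])/c["f"],-(uv[1]-c["cy"])/c["f"],-1.]); d=c["R"]@d; return d/np.linalg.norm(d)
def onz(c,uv,z):
    d=ray(c,uv); return c["o"]+d*(z-c["o"][2])/d[2]
def tri(l):
    A=0;b=0
    for c,uv in l:
        d=ray(c,uv);P=np.eye(3)-np.outer(d,d);A=A+P;b=b+P@c["o"]
    p=np.linalg.solve(A,b); return p,[np.linalg.norm(np.cross(ray(c,uv),p-c["o"])) for c,uv in l]
def proj(c,p):
    q=c["R"].T@(np.atleast_2d(p)-c["o"]).T
    return np.array([c["cx"]+c["f"]*q[0]/-q[2], c["cy"]-c["f"]*q[1]/-q[2]]).T
E
cat > a.py <<'E'
from h import *
S=cam("side");T=cam("top")
for nm,us,ut,z in [("back",(251.3,171.7),(166.6,190.2),9),("cup",(274.5,295.6),(369.7,194.6),33),("bay",(256,203.8),(274.7,195.9),None),("pocket",(231,210.6),(271.5,219.9),None)]:
    p,e=tri([(S,us),(T,ut)]); print(nm,p.round(1),np.round(e,1), [] if z is None else [onz(S,us,z).round(1),onz(T,ut,z).round(1)])
for n,c in (("side",S),("top",T)):
    for t in ["brush_back","screw_cup"]:
        for r in models.cut_out(n,t):
            m=r["pixels"].astype(np.uint8); print(n,t,r["score"],r["uv"],m.sum(),cv2.boundingRect(m), np.round(cv2.minAreaRect(cv2.findNonZero(m))[1:][0],1))
    for t in ["cork_block","tape_measure","block_blank","grip_blank"]:
        print(t,[(r["score"],r["uv"],onz(c,r["uv"],0).round()) for r in models.place_of(n,t)])
for n,c,box in (("side",S,(190,140,180,180)),("top",T,(130,130,270,130))):
    x,y,w,h=box; k=800//w if w>200 else 3
    cv2.imwrite(f"pics/{n}z.png",cv2.resize(c["im"][y:y+h,x:x+w],None,fx=2.9 if n=="top" else 3.3,fy=2.9 if n=="top" else 3.3,interpolation=cv2.INTER_CUBIC))
E
python3 a.py
```

```text
back [542.5 234.7   6.3] [7. 7.] [array([535.1, 228. ,   9. ]), array([549.2, 234.3,   9. ])]
cup [ 552.9 -340.6   32. ] [3.2 3.2] [array([ 556. , -341.2,   33. ]), array([ 549.6, -340.1,   33. ])]
bay [533.4 -69.6  75.3] [0.5 0.5] []
pocket [469.8 -63.8  51.5] [0.8 0.8] []
side brush_back 0.96 [252.8, 172.4] 425 (233, 162, 39, 17) [12.1 39.5]
side screw_cup 0.89 [293.0, 197.0] 648 (283, 185, 24, 31) [30. 23.]
side screw_cup 0.74 [275.5, 293.0] 1300 (258, 272, 34, 46) [45. 33.]
side screw_cup 0.6 [235.9, 257.7] 2195 (211, 229, 44, 58) [57. 43.]
cork_block [(0.74, [303.1, 184.3], array([698., 158.,   0.]))]
tape_measure [(0.69, [328.1, 236.3], array([ 719., -111.,    0.]))]
block_blank [(0.79, [184.5, 255.0], array([ 358., -175.,    0.]))]
grip_blank [(0.72, [302.9, 163.4], array([721., 305.,   0.]))]
top brush_back 0.63 [162.3, 192.0] 873 (147, 170, 33, 48) [51.  18.8]
top screw_cup 0.85 [338.3, 220.9] 1116 (317, 203, 39, 35) [34. 38.]
top screw_cup 0.74 [247.2, 155.6] 432 (235, 145, 22, 24) [23. 21.]
top screw_cup 0.64 [368.8, 194.3] 532 (355, 181, 29, 24) [22.1 28.5]
cork_block [(0.82, [199.1, 140.8], array([699., 149.,   0.]))]
tape_measure [(0.72, [288.6, 139.3], array([ 711., -113.,    0.]))]
block_blank [(0.82, [310.9, 260.3], array([ 362., -181.,    0.]))]
grip_blank [(0.73, [153.8, 132.1], array([721., 283.,   0.])), (0.41, [165.1, 195.3], array([535., 240.,   0.]))]
```

View pics/sidez.png

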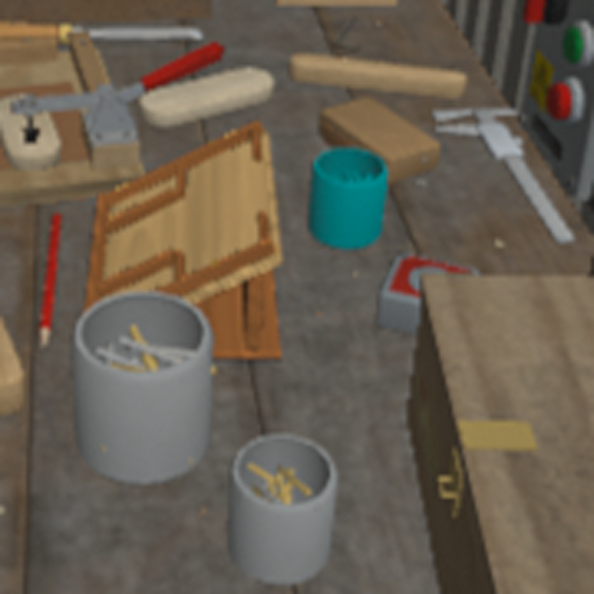

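View pics/topz.png

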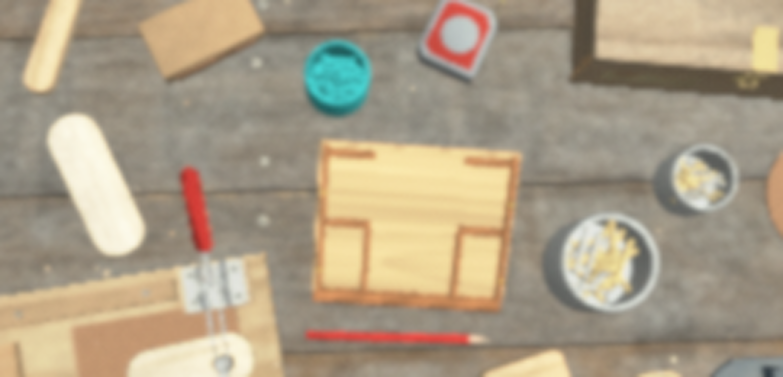

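```bash
cat >> h.py <<'E'
def rel(pos,Rm,s=None):
    s=s or ctrl.read_state(); R0=R.from_euler("xyz",s["tool_rot"]).as_matrix()
    d=R0.T@(np.array(pos)-s["eef_pos"]); rv=R.from_matrix(R0.T@Rm).as_rotvec()
    return np.r_[d/1000,rv].round(4).tolist()
def tool(yaw,pitch=0.,): # tool pointing down (deg), jaw along yaw, tilted about the tool y to point outward by pitch deg
    Rt=R.from_euler("z",yaw,degrees=True).as_matrix()@R.from_euler("y",-pitch,degrees=True).as_matrix()@R.from_euler("x",180,degrees=True).as_matrix()
    return Rt
E
python3 - <<'E'
from h import *
print(rel([230,-607,320],tool(np.degrees(-1.208))))
print(rel([505,-51,300],tool(0)))
print(rel([505,-51,240],tool(0)))
print(tool(0,30))
S=cam("side");T=cam("top")
print([onz(T,(339,219),90).round(),onz(T,(372,190),66).round(), onz(T,(335,157),100).round(),onz(T,(450,160),100).round(), onz(S,(235,240),90).round()])
E
```

```text
[-0.0009, 0.0005, -0.0887, -0.0001, -0.0, 0.0]
[-0.4231, -0.454, -0.0687, -0.0001, -0.0001, -1.208]
[-0.4231, -0.454, -0.0087, -0.0001, -0.0001, -1.208]
[[ 8.66025404e-01 -6.12323400e-17  5.00000000e-01]
 [ 0.00000000e+00 -1.00000000e+00 -1.22464680e-16]
 [ 5.00000000e-01  1.06057524e-16 -8.66025404e-01]]
[array([ 476., -239.,   90.]), array([ 558., -336.,   66.]), array([ 640., -226.,  100.]), array([ 640., -535.,  100.]), array([ 478., -234.,   90.])]
```

Emit:
move_arm:
  moves:
    - [[0,0,-0.05,0,0,0],[0,0,-0.09,0,0,0],[-0.04,-0.045,-0.09,0,0,-0.12],[-0.08,-0.09,-0.08,0,0,-0.24],[-0.12,-0.13,-0.08,0,0,-0.36],[-0.16,-0.17,-0.07,0,0,-0.48],[-0.2,-0.215,-0.07,0,0,-0.6],[-0.24,-0.26,-0.07,0,0,-0.72],[-0.28,-0.3,-0.06,0,0,-0.84],[-0.32,-0.34,-0.05,0,0,-0.96],[-0.36,-0.385,-0.04,0,0,-1.08],[-0.4,-0.43,-0.02,0,0,-1.16],[-0.423,-0.454,-0.009,0,0,-1.208],[-0.423,-0.454,-0.009,0,0,-1.208],[-0.423,-0.454,-0.009,0,0,-1.208]]
  jaw: 1

```text
clock: 3.42
eef_pos: [504.8, -52.0, 240.4]
tool_rot: [3.141, 0.0, -0.001]
force: [0.3, -0.7, 0.0]
width: 85.3
```

```bash
cat > b.py <<'E'
from h import *
import pickle,sys
W=cam("wrist"); tag=sys.argv[1]; cv2.imwrite(f"pics/{tag}.png",W["im"]); pickle.dump(W,open(f"{tag}.pkl","wb"))
print(W["s"]["clock"],W["s"]["eef_pos"],W["s"]["tool_rot"],W["s"]["qpos"].round(2))
for t in sys.argv[2:]:
    print(t,[(r["score"],r["uv"]) for r in models.place_of("wrist",t)])
E
python3 b.py w1 back_bay cup_pocket
```

```text
3.425 [504.79109186 -52.01604363 240.37501058] [ 3.14076352e+00  3.40523942e-04 -1.12464222e-03] [ 0.31  0.43 -0.38  1.89  0.21  0.86 -0.17]
back_bay [(0.57, [282.9, 191.0])]
cup_pocket [(0.82, [234.1, 178.7])]
```

View pics/w1.png

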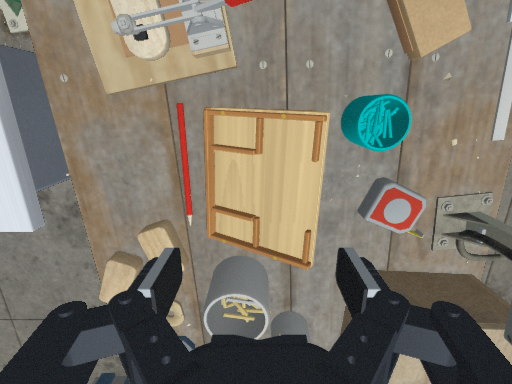

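Run:
```python
import cv2
im=cv2.imread("pics/w1.png")[95:275,195:340]
cv2.imwrite("pics/w1z.png",cv2.resize(im,None,fx=3.3,fy=3.3,interpolation=cv2.INTER_CUBIC))
```

```text
(no output)
```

View pics/w1z.png

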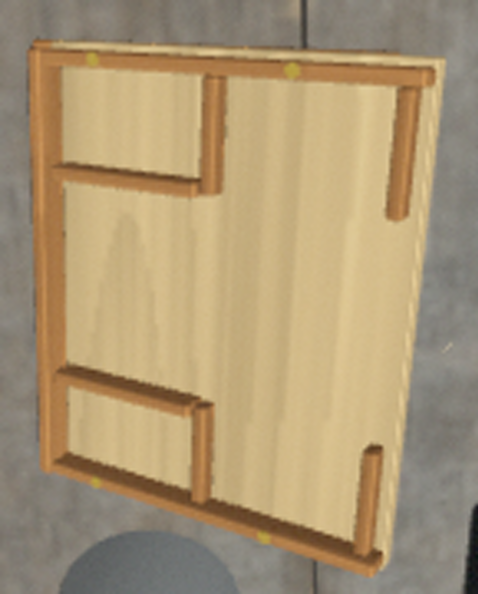

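```bash
cat > tray.py <<'E'
from h import *
import pickle
from scipy.optimize import least_squares
W=pickle.load(open("w1.pkl","rb"))
Z=lambda x,y:np.array([x/3.3+195-.35,y/3.3+95-.35])
pts=[((32,41,0),Z(387,216)),((32,-41,0),Z(363,449)),((-32,41,9),Z(221,193)),((-32,-41,9),Z(213,404))]
lines=[((-106,40,0),(-106,-40,0),[Z(65,190),Z(66,365)]),((-106,40,0),(-40,40,0),[Z(64,184),Z(190,196)]),
((-106,-40,0),(-40,-40,0),[Z(65,368),Z(185,400)]),((-106,-83,0),(32,-83,0),[Z(65,460),Z(180,490),Z(350,546)]),((-106,83,12),(32,83,12),[Z(65,69),Z(380,83)])]
def pose(p):
    Rm=R.from_euler("z",p[3]).as_matrix()@R.from_euler("y",-30,degrees=True).as_matrix(); return np.array(p[:3]),Rm
def res(p):
    o,Rm=pose(p); w=lambda q:proj(W,o+Rm@np.array(q,float))[0]
    r=[]
    for q,u in pts: r+=list(w(q)-u)
    for a,b,us in lines:
        A,B=w(a),w(b); n=np.array([-(B-A)[1],(B-A)[0]])/np.linalg.norm(B-A)
        r+=[n@(u-A) for u in us]
    return np.array(r)
if __name__=="__main__":
    s=least_squares(res,[533,-70,75,0.03],loss="soft_l1"); print(s.x.round(3),np.abs(s.fun).max(),s.fun.round(1))
    np.save("tray.npy",s.x); o,Rm=pose(s.x); print("pocket",(o+Rm@[-70,0,0]).round(1))
    im=cv2.resize(W["im"][95:275,195:340],None,fx=3.3,fy=3.3,interpolation=cv2.INTER_CUBIC)
    def L(*ps,col=(255,0,255)):
        q=proj(W,np.array([o+Rm@np.array(p,float) for p in ps])); q=((q-[195,95]+.35)*3.3).astype(int)
        cv2.polylines(im,[q.reshape(-1,1,2)],False,col,1)
    for y in (1,-1):
        L((32,y*83,0),(32,y*41,0));L((32,y*83,9),(32,y*41,9),col=(255,0,0));L((-32,y*83,9),(-32,y*41,9),col=(255,0,0));L((-106,y*40,0),(-40,y*40,0));L((-106,y*83,0),(42,y*83,0));L((-106,y*83,12),(42,y*83,12),col=(255,0,0))
    L((42,83,0),(42,-83,0));L((-106,83,0),(-106,-83,0));L((-106,83,14),(-106,-83,14),col=(255,0,0))
    cv2.imwrite("pics/fit.png",im)
    for n in("side","top"):
        c=cam(n);print(n,proj(c,[o,o+Rm@[-70,0,0]]).round(1))
E
python3 tray.py
```

```text
[ 5.35246e+02 -6.80760e+01  7.90050e+01 -2.30000e-02] 3.417249331023754 [ 1.9  0.4  3.1 -1.1 -3.4  2.2 -2.4  3.2 -1.2  0.2  1.1  0.1  0.3  1.
  0.9 -0.6  0.6 -0.2 -0.5]
pocket [474.6 -66.7  44. ]
side [[256.9 202.2]
 [233.2 213.6]]
top [[274.3 195.3]
 [272.4 218.6]]
```

View pics/fit.png

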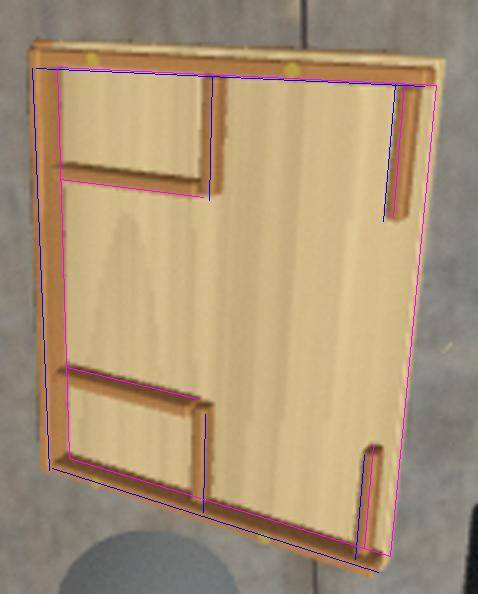

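```bash
sed -i 's/((32,41,0),Z(387,216)),((32,-41,0),Z(363,449)),((-32,41,9),Z(221,193)),((-32,-41,9),Z(213,404))/((32,41,9),Z(386,217)),((32,-41,9),Z(363,449)),((-32,41,0),Z(221,193)),((-32,-41,0),Z(213,404))/; s/L((-32,y\*83,9),(-32,y\*41,9)/L((-32,y*83,0),(-32,y*41,0)/' tray.py; python3 tray.py
```

```text
[ 5.3493e+02 -6.7446e+01  7.9603e+01 -1.8000e-02] 1.6624287540732687 [-1.   0.9  0.4  1.5 -0.   0.8  1.1  0.7 -1.7  0.   1.2  0.3  0.2  1.1
  0.8 -0.5  0.9 -0.   0.2]
pocket [474.3 -66.4  44.6]
side [[256.8 201.9]
 [233.1 213.3]]
top [[274.  195.3]
 [272.3 218.7]]
```

View pics/fit.png

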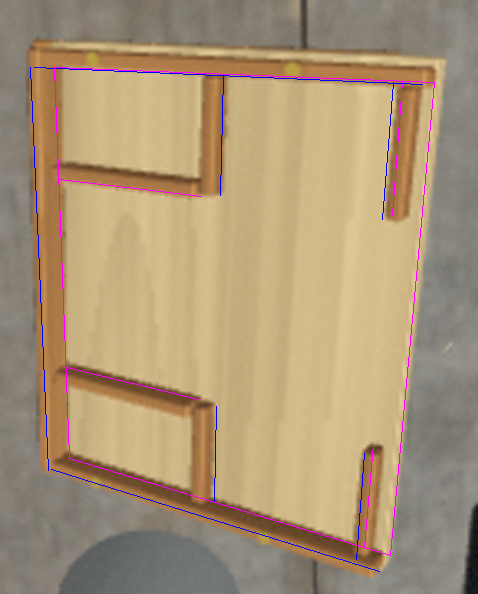

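Run:
```python
from h import *
print(rel([570,250,220],tool(-56)))
```

```text
[0.0646, -0.302, 0.0205, 0.0001, -0.0006, 0.976]
```

Emit:
move_arm:
  moves:
    - [[0.01,-0.05,0,0,0,0.16],[0.02,-0.1,0,0,0,0.32],[0.035,-0.15,0,0,0,0.5],[0.045,-0.2,0.01,0,0,0.66],[0.055,-0.25,0.015,0,0,0.82],[0.065,-0.302,0.02,0,0,0.976],[0.065,-0.302,0.02,0,0,0.976],[0.065,-0.302,0.02,0,0,0.976]]

```text
clock: 4.78
eef_pos: [569.9, 250.1, 220.1]
tool_rot: [3.141, -0.001, -0.975]
force: [0.7, -0.7, 0.5]
width: 85.3
```

```bash
python3 b.py w2 back_center
python3 - <<'E'
from h import *
import pickle
W=pickle.load(open("w2.pkl","rb"))
for r in models.cut_out("wrist","brush_back")[:2]:
    m=r["pixels"].astype(np.uint8); cs,_=cv2.findContours(m,cv2.RETR_EXTERNAL,cv2.CHAIN_APPROX_NONE); c=max(cs,key=cv2.contourArea)[:,0,:]
    print(r["score"],m.sum())
    for z in(9,18):
        w=np.array([onz(W,p,z)[:2] for p in c],np.float32); b=cv2.minAreaRect(w); print(z,b)
        bp=cv2.boxPoints(b);print(bp.round(),)
    im=W["im"].copy(); cv2.drawContours(im,[c.reshape(-1,1,2)],-1,(255,0,255),1); cv2.imwrite("pics/w2c.png",im)
E
```

```text
4.775 [569.92133504 250.10738129 220.07222759] [ 3.14054409e+00 -7.95358515e-04 -9.75290923e-01] [-0.39  0.6  -0.11  1.61  0.08  0.94 -1.51]
back_center [(0.7, [249.6, 192.1])]
0.85 3680
9 ((538.1065673828125, 242.0294189453125), (152.0496063232422, 51.77825927734375), 27.884281158447266)
[[459. 229.]
 [483. 184.]
 [617. 255.]
 [593. 300.]]
18 ((540.6326293945312, 243.3837890625), (148.18218994140625, 50.461299896240234), 27.884275436401367)
[[463. 231.]
 [487. 186.]
 [618. 256.]
 [594. 300.]]
```

View pics/w2c.png

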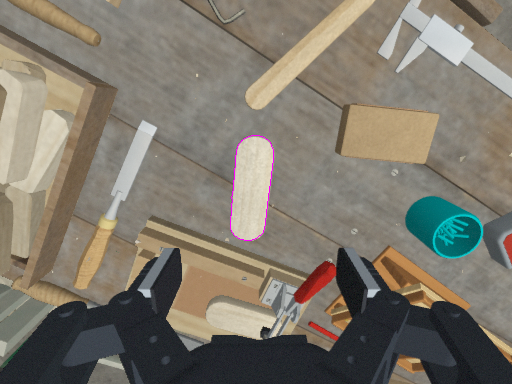

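Run:
```python
from h import *
W=cam("wrist")
print([onz(W,r["uv"],9) for r in models.place_of("wrist","back_center")])
for z in (100,30,3): print(rel([540.,243,z],tool(-62.1)))
```

```text
[array([534.78829543, 243.02718487,   9.        ])]
[-0.0118, 0.0288, 0.1207, -0.0002, -0.0004, 0.1057]
[-0.0119, 0.0288, 0.1907, -0.0002, -0.0004, 0.1057]
[-0.0119, 0.0288, 0.2177, -0.0002, -0.0004, 0.1057]
```

Emit:
move_arm:
  moves:
    - [[-0.006,0.015,0.05,0,0,0.055],[-0.012,0.029,0.1,0,0,0.106],[-0.012,0.029,0.14,0,0,0.106],[-0.012,0.029,0.17,0,0,0.106],[-0.012,0.029,0.19,0,0,0.106],[-0.012,0.029,0.205,0,0,0.106],[-0.012,0.029,0.213,0,0,0.106],[-0.012,0.029,0.217,0,0,0.106],[-0.012,0.029,0.217,0,0,0.106]]

```text
clock: 6.15
eef_pos: [539.6, 244.7, 3.6]
tool_rot: [-3.141, -0.0, -1.082]
force: [-0.1, -0.9, 0.6]
width: 85.8
```

```bash
python3 b.py w3
```

```text
6.15 [539.56678399 244.71922529   3.6459025 ] [-3.14098874e+00 -4.48567855e-05 -1.08201545e+00] [-0.44  0.87 -0.06  1.83  0.1   0.45 -1.65]
```

View pics/w3.png

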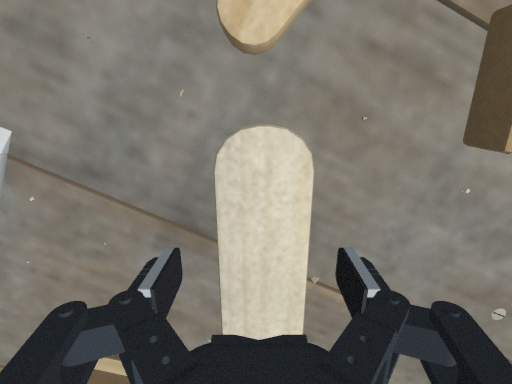

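Run:
```python
from h import *
import pickle
W=pickle.load(open("w3.pkl","rb")); s=W["s"]; Rt=R.from_euler("xyz",s["tool_rot"]).as_matrix()
for uv,z in [((264,125),18),((264,153),18),((216,180),18),((313,180),18),((221,300),18),((306,300),18)]:
    print((Rt.T@(onz(W,uv,z)-s["eef_pos"])).round(1))
```

```text
[  2.9 -72.4 -14.3]
[  3.  -59.4 -14.3]
[-20.6 -46.1 -14.3]
[ 27.2 -46.1 -14.3]
[-21.3  25.4 -14.4]
[ 27.7  25.3 -14.4]
```

Emit:
move_arm:
  moves:
    - [[0,0,0,0,0,0],[0,0,0,0,0,0],[0,0,0,0,0,0],[0,0,0,0,0,0],[0,0,0,0,0,0]]
  jaw: 0

```text
clock: 6.82
eef_pos: [539.7, 244.7, 4.3]
tool_rot: [-3.141, -0.0, -1.082]
force: [-1.3, -0.7, 6.6]
width: 47.1
```

Emit:
move_arm:
  moves:
    - [[0,0,-0.005,0,0,0],[0,0,-0.02,0,0,0],[0,0,-0.05,0,0,0],[0,0,-0.09,0,0,0],[0,0,-0.13,0,0,0],[0,0,-0.17,0,0,0],[0,0,-0.2,0,0,0],[0,0,-0.2,0,0,0]]

```text
clock: 7.82
eef_pos: [540.9, 245.3, 206.6]
tool_rot: [-3.135, -0.0, -1.082]
force: [0.3, -0.6, -0.5]
width: 46.8
```

```bash
cat >> h.py <<'E'
from tray_pose import *
E
cat > tray_pose.py <<'E'
import numpy as np
from scipy.spatial.transform import Rotation as R
BO=np.array([535.3,-67.5,79.3]); BR=R.from_euler("z",-0.018).as_matrix()@R.from_euler("y",-30,degrees=True).as_matrix()
TR=BR@np.diag([1.,-1,-1])
def bay(p): return BO+BR@np.array(p,float)
def inbay(p): return BR.T@(np.array(p)-BO)
def rows(s,pos,Rm,n):
    from scipy.spatial.transform import Slerp
    R0=R.from_euler("xyz",s["tool_rot"]); rv=(R0.inv()*R.from_matrix(Rm)).as_rotvec(); d=R0.inv().apply(np.array(pos)-s["eef_pos"])/1000
    return [np.r_[d*k/n,rv*k/n].round(4).tolist() for k in range(1,n+1)]
E
python3 b.py w4
python3 - <<'E'
from h import *
s=ctrl.read_state(); print(s["force"],s["width"])
for r in rows(s,bay([0,1.6,95]),TR,12): print(r)
E
```

```text
7.825 [540.86578145 245.33061918 206.63377236] [-3.13534080e+00 -1.75823177e-04 -1.08217143e+00] [-0.42  0.57 -0.09  1.71  0.06  0.85 -1.61]
[-0.24554354 -0.25345628 -1.0032979 ] 47.387399632961134
[0.0208, 0.0159, 0.0036, 0.023, 0.0393, -0.0866]
[0.0415, 0.0319, 0.0071, 0.046, 0.0786, -0.1732]
[0.0623, 0.0478, 0.0107, 0.069, 0.1178, -0.2598]
[0.0831, 0.0638, 0.0142, 0.092, 0.1571, -0.3464]
[0.1038, 0.0797, 0.0178, 0.115, 0.1964, -0.433]
[0.1246, 0.0957, 0.0214, 0.138, 0.2357, -0.5196]
[0.1453, 0.1116, 0.0249, 0.161, 0.2749, -0.6062]
[0.1661, 0.1276, 0.0285, 0.1841, 0.3142, -0.6928]
[0.1869, 0.1435, 0.032, 0.2071, 0.3535, -0.7794]
[0.2076, 0.1595, 0.0356, 0.2301, 0.3928, -0.866]
[0.2284, 0.1754, 0.0391, 0.2531, 0.432, -0.9526]
[0.2492, 0.1914, 0.0427, 0.2761, 0.4713, -1.0392]
```

View pics/w4.png

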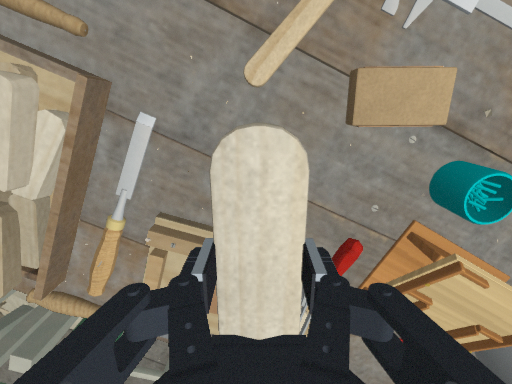

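Emit:
move_arm:
  moves:
    - [[0.021,0.016,0.004,0.023,0.039,-0.087],[0.0415,0.032,0.007,0.046,0.079,-0.173],[0.062,0.048,0.011,0.069,0.118,-0.26],[0.083,0.064,0.014,0.092,0.157,-0.346],[0.104,0.08,0.018,0.115,0.196,-0.433],[0.125,0.096,0.021,0.138,0.236,-0.52],[0.145,0.112,0.025,0.161,0.275,-0.606],[0.166,0.128,0.0285,0.184,0.314,-0.693],[0.187,0.1435,0.032,0.207,0.3535,-0.779],[0.208,0.1595,0.036,0.23,0.393,-0.866],[0.228,0.175,0.039,0.253,0.432,-0.953],[0.249,0.191,0.043,0.276,0.471,-1.039],[0.249,0.191,0.043,0.276,0.471,-1.039],[0.249,0.191,0.043,0.276,0.471,-1.039]]

```text
clock: 9.62
eef_pos: [488.6, -64.7, 158.5]
tool_rot: [3.139, -0.503, -0.026]
force: [-0.9, 0.7, -3.1]
width: 47.0
```

```bash
python3 b.py w5
python3 - <<'E'
from h import *
import pickle
s=ctrl.read_state(); print(s["force"],s["width"], inbay(s["eef_pos"]))
S=cam("side");cv2.imwrite("pics/s5.png",cv2.resize(S["im"][100:300,150:350],None,fx=3,fy=3,interpolation=cv2.INTER_CUBIC))
for z in (40,20,10,4.3): print(z,rel(bay([0,1.6,z]),TR,s))
W=pickle.load(open("w5.pkl","rb"))
im=W["im"].copy()
def L(ps,c):
    q=proj(W,np.array([bay(p) for p in ps])).astype(int); cv2.polylines(im,[q.reshape(-1,1,2)],True,c,1)
L([(32,83,0),(32,-83,0),(-32,-83,0),(-32,83,0)],(255,0,255)); L([(42,83,0),(42,-83,0),(-106,-83,0),(-106,83,0)],(255,0,0))
cv2.imwrite("pics/w5o.png",im)
E
```

```text
9.625 [488.61201505 -64.66191367 158.4970629 ] [ 3.13940801 -0.50317385 -0.02617024] [ 0.62  0.54 -0.74  2.47  2.22  0.43 -2.15]
[-1.71214901 -2.42336825 -4.27645645] 47.0813983462475 [-1.78835707 -2.7953634  92.67691931]
40 [0.0027, -0.0048, 0.0526, 0.0078, 0.019, -0.0165]
20 [0.0031, -0.005, 0.0726, 0.0078, 0.019, -0.0165]
10 [0.0033, -0.0051, 0.0826, 0.0078, 0.019, -0.0165]
4.3 [0.0034, -0.0051, 0.0883, 0.0078, 0.019, -0.0165]
```

View pics/w5o.png

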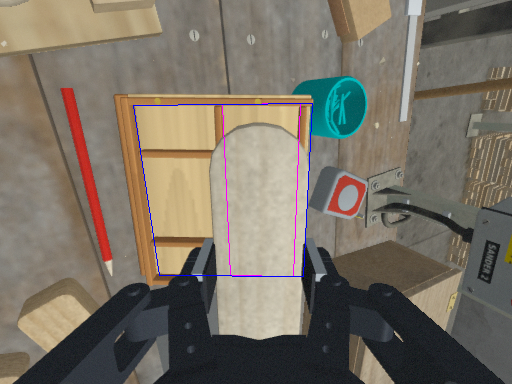

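View pics/s5.png

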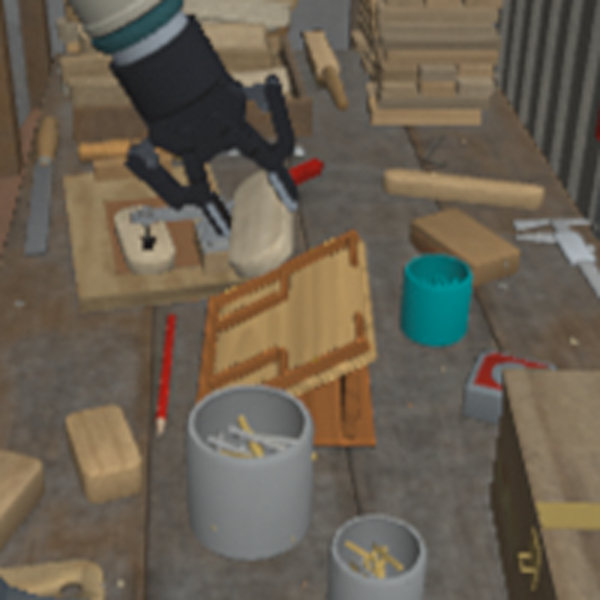

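Emit:
move_arm:
  moves:
    - [[0.001,-0.002,0.02,0.004,0.01,-0.008],[0.002,-0.004,0.04,0.008,0.019,-0.016],[0.003,-0.005,0.053,0.008,0.019,-0.016],[0.003,-0.005,0.053,0.008,0.019,-0.016]]

```text
clock: 10.22
eef_pos: [518.8, -59.0, 113.7]
tool_rot: [3.138, -0.522, -0.009]
force: [0.1, -0.3, -1.6]
width: 47.0
```

```bash
python3 b.py w6
python3 - <<'E'
from h import *
import pickle
s=ctrl.read_state(); print(s["force"],s["width"], inbay(s["eef_pos"]))
for z in (20,10,4.3): print(z,rel(bay([0,1.6,z]),TR,s))
W=pickle.load(open("w6.pkl","rb"))
im=W["im"].copy()
def L(ps,c):
    q=proj(W,np.array([bay(p) for p in ps])).astype(int); cv2.polylines(im,[q.reshape(-1,1,2)],True,c,1)
L([(32,83,0),(32,-83,0),(-32,-83,0),(-32,83,0)],(255,0,255)); L([(42,83,0),(42,-83,0),(-106,-83,0),(-106,83,0)],(255,0,0))
cv2.imwrite("pics/w6o.png",im)
E
```

```text
10.225 [518.83668014 -59.0354966  113.66345271] [ 3.13794909 -0.52171744 -0.00915443] [ 0.6   0.7  -0.76  2.44  2.32  0.59 -2.2 ]
[ 0.34233267  0.61561999 -0.71632218] 47.433947283591934 [ 2.94215748  7.88648672 38.68617712]
20 [-0.003, 0.0063, 0.0187, -0.0004, 0.0011, 0.0078]
10 [-0.003, 0.0063, 0.0287, -0.0004, 0.0011, 0.0078]
4.3 [-0.003, 0.0063, 0.0344, -0.0004, 0.0011, 0.0078]
```

View pics/w6o.png

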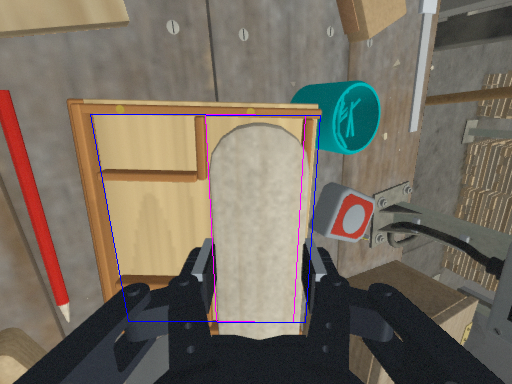

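Emit:
move_arm:
  moves:
    - [[-0.0015,0.003,0.006,0,0.001,0.004],[-0.003,0.006,0.012,0,0.001,0.008],[-0.003,0.006,0.018,0,0.001,0.008],[-0.003,0.006,0.024,0,0.001,0.008],[-0.003,0.006,0.024,0,0.001,0.008]]

```text
clock: 10.9
eef_pos: [528.3, -66.6, 92.0]
tool_rot: [-3.14, -0.525, -0.021]
force: [-0.3, -0.4, -1.8]
width: 47.1
```

```bash
python3 b.py w7
python3 - <<'E'
from h import *
import pickle
s=ctrl.read_state(); print(s["force"],s["width"], inbay(s["eef_pos"]))
for z in (10,4.3): print(z,rel(bay([0,1.6,z]),TR,s))
E
```

```text
10.9 [528.32240803 -66.62868454  92.03555988] [-3.14009195 -0.52481174 -0.0207707 ] [ 0.61  0.77 -0.76  2.43  2.36  0.64 -2.21]
[-0.58963021  0.43801953 -0.3531448 ] 47.77953176318845 [ 0.26719646  0.79858664 14.77162837]
10 [-0.0003, -0.0008, 0.0048, -0.0001, -0.0012, -0.0022]
4.3 [-0.0003, -0.0008, 0.0105, -0.0001, -0.0012, -0.0022]
```

View pics/w7.png

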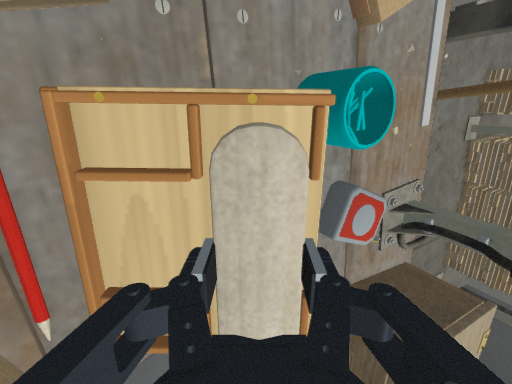

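Run:
```python
from h import *
import pickle
W=pickle.load(open("w7.pkl","rb"));im=W["im"].copy()
def L(ps,c):
    q=proj(W,np.array([bay(p) for p in ps])); print(q.round(1).tolist()); q=(((q-[160,80]+.5)*4)).astype(int); cv2.polylines(big,[q.reshape(-1,1,2)],False,c,1)
big=cv2.resize(im[80:220,160:340],None,fx=4,fy=4,interpolation=cv2.INTER_CUBIC)
for x in(-32,32):
    L([(x,83,0),(x,41,0)],(255,0,255)); L([(x,83,9),(x,41,9)],(255,0,0))
L([(-60,83,0),(40,83,0)],(255,0,255)); L([(-60,83,12),(40,83,12)],(255,0,0))
s=W["s"]; b=inbay(s["eef_pos"]); 
L([(b[0]-25,70,b[2]+14-.3),(b[0]-25,-20,b[2]+14-.3)],(0,255,0));L([(b[0]+25,70,b[2]+14-.3),(b[0]+25,-20,b[2]+14-.3)],(0,255,0))
cv2.imwrite("pics/w7o.png",big)
```

```text
[[199.8, 102.8], [204.8, 176.8]]
[[196.2, 102.7], [201.9, 180.8]]
[[315.9, 102.4], [311.5, 176.4]]
[[319.4, 102.2], [314.4, 180.4]]
[[148.9, 103.0], [330.5, 102.3]]
[[139.9, 102.8], [336.4, 102.1]]
[[205.0, 131.7], [215.4, 292.5]]
[[312.1, 131.3], [302.8, 292.2]]
```

View pics/w7o.png

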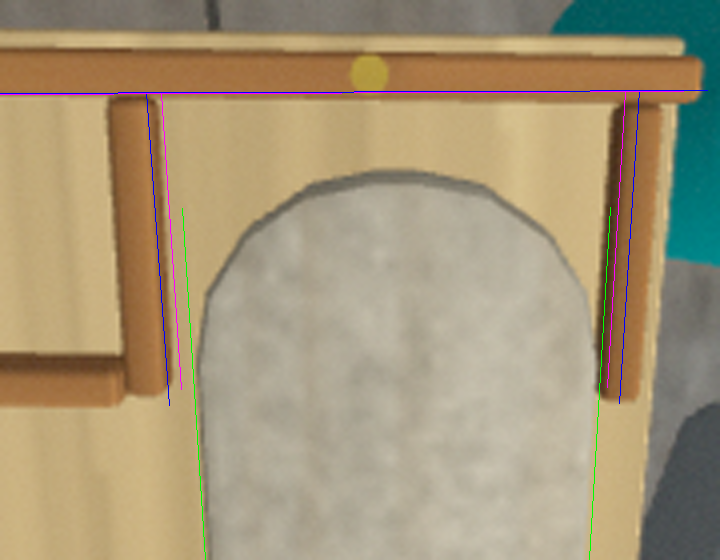

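Emit:
move_arm:
  moves:
    - [[-0.002,0.001,0.003,0,-0.001,-0.002],[-0.002,0.001,0.006,0,-0.001,-0.002],[-0.002,0.001,0.008,0,-0.001,-0.002],[-0.002,0.001,0.009,0,-0.001,-0.002]]

```text
clock: 11.45
eef_pos: [531.1, -67.7, 83.6]
tool_rot: [3.141, -0.524, -0.018]
force: [-0.6, 0.3, -1.1]
width: 47.2
```

```bash
python3 b.py w8
python3 - <<'E'
from h import *
s=ctrl.read_state(); print(BR.T@s["force"],s["width"], inbay(s["eef_pos"]))
E
```

```text
11.45 [531.09071296 -67.73452481  83.62640452] [ 3.14134873 -0.52434448 -0.0179879 ] [ 0.61  0.8  -0.76  2.42  2.38  0.66 -2.21]
[-0.89446211 -0.48300127 -0.66114047] 47.656185595215746 [-1.53944685 -0.25233829  5.81251535]
```

View pics/w8.png

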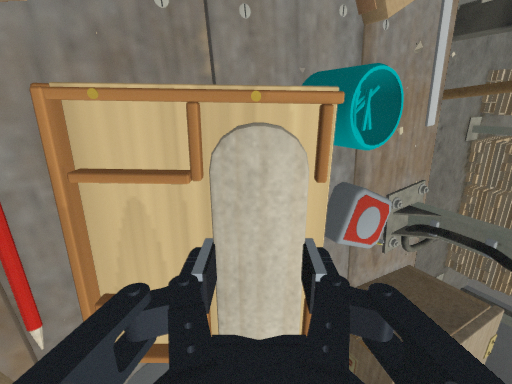

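Emit:
move_arm:
  moves:
    - [[0,0,0.001,0,0,0],[0,0,0.002,0,0,0],[0,0,0.002,0,0,0]]

```text
clock: 11.88
eef_pos: [532.0, -67.7, 81.9]
tool_rot: [3.141, -0.524, -0.018]
force: [0.0, 0.3, -0.7]
width: 47.1
```

Run:
```python
from h import *
s=ctrl.read_state(); print(BR.T@s["force"],s["width"], inbay(s["eef_pos"]))
```

```text
[-0.32758584  0.28322386 -0.59685115] 47.056768887172424 [-1.54908374 -0.30871107  3.93971335]
```

Emit:
move_arm:
  moves:
    - [[0,0,0.001,0,0,0],[0,0,0.002,0,0,0],[0,0,0.002,0,0,0]]

```text
clock: 12.25
eef_pos: [533.0, -67.7, 80.2]
tool_rot: [3.141, -0.524, -0.018]
force: [0.4, 0.3, -0.7]
width: 47.1
```

Run:
```python
from h import *
s=ctrl.read_state(); print(BR.T@s["force"],s["width"], inbay(s["eef_pos"]))
S=cam("side");cv2.imwrite("pics/s9.png",cv2.resize(S["im"][130:280,180:330],None,fx=4,fy=4,interpolation=cv2.INTER_CUBIC))
```

```text
[ 0.02674883  0.33456715 -0.77340306] 47.130770364323816 [-1.56725992 -0.29059321  1.91157545]
```

View pics/s9.png

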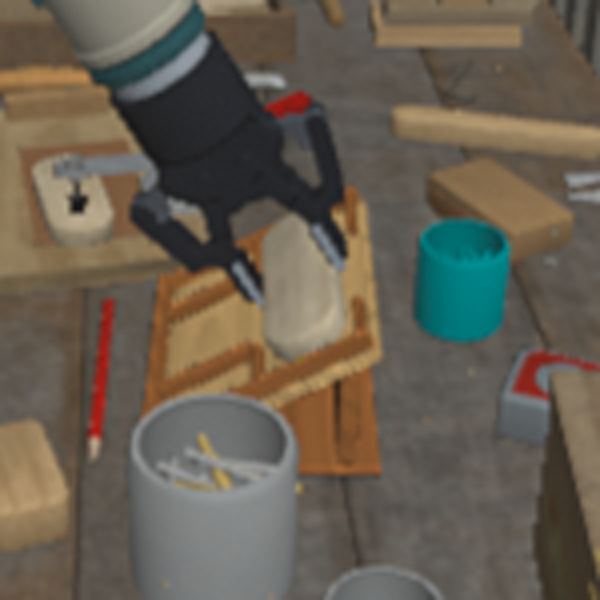

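Emit:
move_arm:
  moves:
    - [[0,0,0.001,0,0,0],[0,0,0.002,0,0,0],[0,0,0.002,0,0,0]]

```text
clock: 12.68
eef_pos: [534.0, -67.8, 78.5]
tool_rot: [3.141, -0.524, -0.018]
force: [-0.2, -0.3, -0.1]
width: 47.6
```

Run:
```python
from h import *
s=ctrl.read_state(); print(BR.T@s["force"],s["width"], inbay(s["eef_pos"]))
```

```text
[-0.24481706 -0.25503781 -0.01458255] 47.55916318897413 [-1.51298238 -0.32016759 -0.1052601 ]
```

Emit:
move_arm:
  moves:
    - [[0,0,0.001,0,0,0],[0,0,0.0015,0,0,0],[0,0,0.0015,0,0,0]]

```text
clock: 13.05
eef_pos: [534.3, -67.7, 77.9]
tool_rot: [3.141, -0.525, -0.017]
force: [-5.7, 0.0, 9.3]
width: 47.0
```

```bash
python3 - <<'E'
from h import *
for i in range(3):
    s=ctrl.read_state(); print(BR.T@s["force"],s["torque"],s["width"], inbay(s["eef_pos"]))
    get_image("top")
E
python3 b.py w10
```

```text
[-0.32258868 -0.09100218 10.8935404 ] [-0.1099121   0.35487901 -0.2010043 ] 46.98936541601068 [-1.57809376 -0.21673289 -0.67817524]
[-0.4121317  -0.46521139 10.88499796] [-0.08394268  0.34614864 -0.16817847] 47.70917699701831 [-1.53314834 -0.27894594 -0.68791219]
[-0.30473041 -0.37011317 10.53592842] [-0.13055761  0.30114571 -0.23905688] 47.20397639090478 [-1.54889059 -0.24093504 -0.67688348]
13.2 [534.26385893 -67.75660371  77.91025537] [ 3.14047649 -0.52497148 -0.01689744] [ 0.6   0.82 -0.76  2.42  2.38  0.67 -2.21]
```

View pics/w10.png

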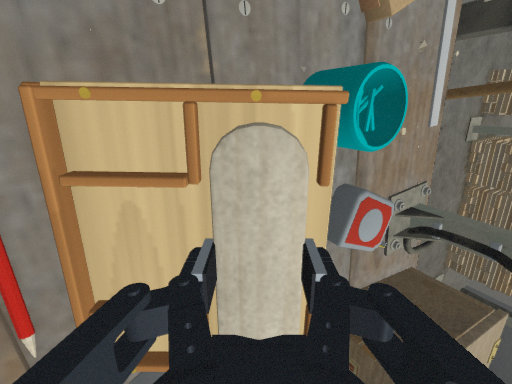

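```bash
cat > ov.py <<'E'
from h import *
import pickle,sys
W=pickle.load(open("w10.pkl","rb"));im=W["im"].copy()
dx,dy,dz=map(float,sys.argv[1:4])
def L(ps,c):
    q=proj(W,np.array([bay(np.array(p)+[dx,dy,dz]) for p in ps]));  q=(((q-[160,80]+.5)*4)).astype(int); cv2.polylines(big,[q.reshape(-1,1,2)],False,c,1)
big=cv2.resize(im[80:220,160:340],None,fx=4,fy=4,interpolation=cv2.INTER_CUBIC)
for x in(-32,32):
    L([(x,83,0),(x,41,0)],(255,0,255)); L([(x,83,9),(x,41,9)],(255,0,0))
L([(-60,83,0),(40,83,0)],(255,0,255)); L([(-60,83,12),(40,83,12)],(255,0,0))
th=np.linspace(0,np.pi,30); L([(25*np.cos(t),49+25*np.sin(t),18) for t in th],(0,255,0))
cv2.imwrite("pics/w10o.png",big)
E
python3 ov.py 0 0 -4.5
```

```text
(no output)
```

View pics/w10o.png

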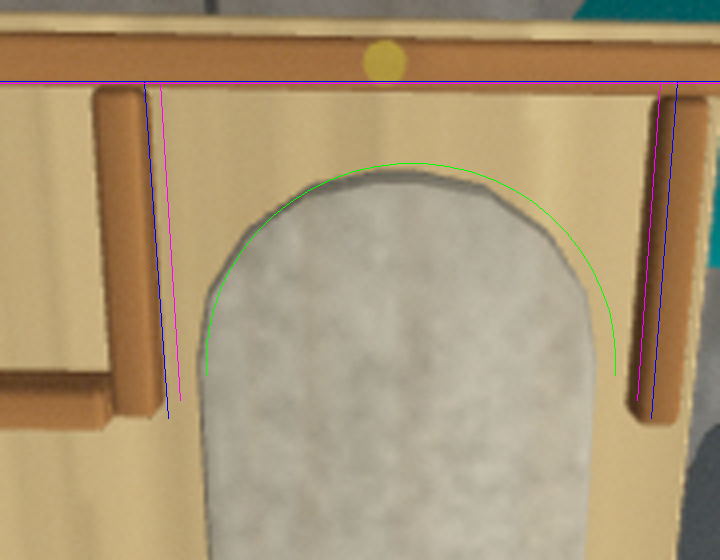

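Emit:
move_arm:
  moves:
    - [[0,0,-0.0005,0,0,0],[0,0,-0.0005,0,0,0],[0,0,-0.0005,0,0,0],[0,0,-0.0005,0,0,0],[0,0,-0.0005,0,0,0],[0,0,-0.0005,0,0,0]]
  jaw: 1

```text
clock: 14.0
eef_pos: [534.5, -67.8, 77.6]
tool_rot: [3.141, -0.524, -0.018]
force: [0.5, 0.5, 0.4]
width: 85.5
```

```bash
python3 b.py w11;  python3 - <<'E'
from h import *
s=ctrl.read_state(); print(BR.T@s["force"],s["width"], inbay(s["eef_pos"]))
E
```

```text
14.0 [534.47852994 -67.76847748  77.61865309] [ 3.14134337 -0.52424095 -0.01785353] [ 0.6   0.82 -0.75  2.42  2.38  0.67 -2.21]
[ 0.52379507 -0.01285391 -0.32760959] 85.01957306475443 [-1.54211013 -0.29883319 -1.03658755]
```

View pics/w11.png

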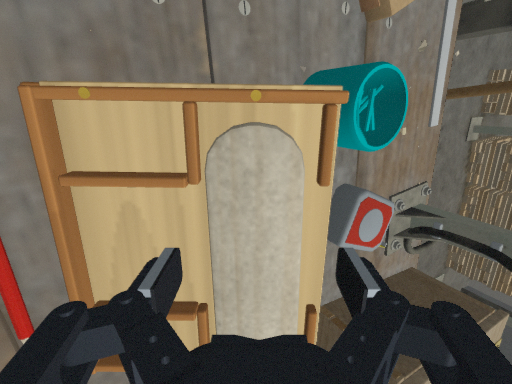

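Emit:
move_arm:
  moves:
    - [[0,0,-0.003,0,0,0],[0,0,-0.01,0,0,0],[0,0,-0.022,0,0,0],[0,0,-0.036,0,0,0],[0,0,-0.05,0,0,0],[0,0,-0.05,0,0,0]]

```text
clock: 14.8
eef_pos: [509.3, -67.6, 122.4]
tool_rot: [3.14, -0.526, -0.017]
force: [0.2, -0.3, 0.8]
width: 85.0
```

```bash
python3 b.py w12
cat > kin.py <<'E'
from h import *
import pickle,itertools,glob
from scipy.optimize import least_squares
D=[]
for t in ["w1","w2","w3","w4","w5","w6","w7","w8","w10","w11","w12"]:
    s=pickle.load(open(t+".pkl","rb"))["s"]; D.append((s["qpos"],s["eef_pos"],R.from_euler("xyz",s["tool_rot"])))
D.append((np.array([1.14217562,0.62934403,0.03846453,1.51838577,-0.02701831,0.99629801,-0.01999604]),np.array([230.487,-607.084,230.385]),R.from_euler("xyz",[3.1416,.0019,-1.208])))
Rz=lambda a:R.from_euler("z",a); Ry=lambda a:R.from_euler("y",a)
def fk(q,p,sg):
    h,a,b,c,sx,ex,wx,ex2=p
    A=Rz(sg[0]*q[0]); P=np.array([0,0,h])+A.apply([sx,0,0]); A=A*Ry(q[1])*Rz(sg[1]*q[2]); P=P+A.apply([ex,0,a]); A=A*Ry(q[3]); P=P+A.apply([ex2,0,b]); A=A*Rz(sg[2]*q[4])*Ry(q[5]); P=P+A.apply([wx,0,c]); A=A*Rz(sg[3]*q[6]); return P,A
def fit():
    best=None
    for sg in itertools.product([1,-1],repeat=4):
        off=[]
        for q,x,r in D:
            P,A=fk(q,[300,400,400,250,0,0,0,0],sg); off.append(A.inv()*r)
        sp=max((off[0].inv()*o).magnitude() for o in off)
        if best is None or sp<best[0]: best=(sp,sg,off[0].as_rotvec())
    print(best)
    sg=best[1]
    f=lambda p:np.concatenate([fk(q,p,sg)[0]-x for q,x,r in D]+[p[4:]*.02])
    s=least_squares(f,[300,400,400,250,0,0,0,0]); print(s.x.round(1),np.abs(s.fun).max().round(2)); return s.x,sg
if __name__=="__main__":
    p,sg=fit(); np.savez("kin.npz",p=p,sg=sg)
E
python3 kin.py
```

```text
14.8 [509.26030376 -67.60798717 122.36321713] [ 3.13971246 -0.52604265 -0.01683582] [ 0.64  0.68 -0.78  2.46  2.32  0.58 -2.2 ]
(3.496519323600059e-05, (-1, -1, -1, -1), array([-2.99653546e-16, -6.91442681e-16,  3.14159265e+00]))
[293.6 544.9 383.8 312.4  29.4 -20.9  11.1  -7.9] 26.36
```

```bash
cat > k2.py <<'E'
from kin import *
def frames(q):
    A=R.identity(); out=[A]
    for k,a in enumerate(q):
        A=A*(Ry(a) if k in(1,3,5) else Rz(-a)); out.append(A)
    return out
M=np.vstack([np.hstack([F.as_matrix() for F in frames(q)]) for q,_,_ in D]); y=np.concatenate([x for _,x,_ in D])
# restrict to y/z/x offsets with priors: ridge small
def solve(cols,lam=1e-3):
    m=M[:,cols]; v=np.linalg.solve(m.T@m+lam*np.eye(len(cols)),m.T@y); return v,np.abs(m@v-y).max()
if __name__=="__main__":
    names=[f"{k}{a}" for k in range(8) for a in "xyz"]
    for use in (["0z","3z","5z","7z"],["0z","3z","5z","7z","1x","3x","5x","6x","6y","3y"],["0z","1x","1y","3x","3y","3z","4x","4y","5x","5y","5z","6x","6y","7z"]):
        c=[names.index(n) for n in use]; v,e=solve(c,1e-4); print(dict(zip(use,v.round(1))),e.round(2))
E
python3 k2.py
```

```text
{'0z': np.float64(249.0), '3z': np.float64(590.6), '5z': np.float64(357.1), '7z': np.float64(308.0)} 29.44
{'0z': np.float64(284.2), '3z': np.float64(567.5), '5z': np.float64(385.7), '7z': np.float64(300.6), '1x': np.float64(4.5), '3x': np.float64(-4.6), '5x': np.float64(5.3), '6x': np.float64(6.3), '6y': np.float64(-9.3), '3y': np.float64(-17.1)} 2.87
{'0z': np.float64(324.4), '1x': np.float64(2.1), '1y': np.float64(-16.5), '3x': np.float64(1.7), '3y': np.float64(-4.8), '3z': np.float64(553.3), '4x': np.float64(-6.5), '4y': np.float64(-4.8), '5x': np.float64(3.5), '5y': np.float64(-0.8), '5z': np.float64(380.7), '6x': np.float64(0.7), '6y': np.float64(-0.8), '7z': np.float64(336.0)} 0.52
```

Run:
```python
from h import *
s=ctrl.read_state()
for r in rows(s,[500,-90,230],tool(0,10),4): print(r)
p1=np.array([500,-90,230.]);R1=tool(0,10)
s1=dict(eef_pos=p1,tool_rot=R.from_matrix(R1).as_euler("xyz"))
R0=R.from_euler("xyz",s["tool_rot"])
for k in range(1,8):
    pos=p1+(np.array([557,-314,230])-p1)*k/7; Rm=tool(0,max(0,10-3*k)); print(rel(pos,Rm,s))
```

```text
[0.0116, 0.0057, -0.0245, 0.0019, -0.0878, -0.0042]
[0.0232, 0.0113, -0.0491, 0.0038, -0.1756, -0.0084]
[0.0347, 0.017, -0.0736, 0.0057, -0.2634, -0.0125]
[0.0463, 0.0226, -0.0981, 0.0076, -0.3512, -0.0167]
[0.0539, 0.0545, -0.0937, 0.0071, -0.4036, -0.017]
[0.0614, 0.0863, -0.0893, 0.0067, -0.4559, -0.0172]
[0.0689, 0.1182, -0.0849, 0.0063, -0.5083, -0.0174]
[0.0764, 0.15, -0.0804, 0.0061, -0.5257, -0.0174]
[0.084, 0.1818, -0.076, 0.0061, -0.5257, -0.0174]
[0.0915, 0.2137, -0.0716, 0.0061, -0.5257, -0.0174]
[0.099, 0.2455, -0.0672, 0.0061, -0.5257, -0.0174]
```

Emit:
move_arm:
  moves:
    - [[0.01,0.005,-0.025,0.002,-0.06,-0.004],[0.02,0.01,-0.05,0.004,-0.15,-0.008],[0.035,0.017,-0.074,0.006,-0.26,-0.012],[0.046,0.023,-0.098,0.007,-0.35,-0.017],[0.054,0.054,-0.094,0.007,-0.4,-0.017],[0.061,0.086,-0.089,0.006,-0.456,-0.017],[0.069,0.118,-0.085,0.006,-0.508,-0.017],[0.076,0.15,-0.08,0.006,-0.526,-0.017],[0.084,0.182,-0.076,0.006,-0.526,-0.017],[0.0915,0.214,-0.072,0.006,-0.526,-0.017],[0.099,0.2455,-0.067,0.006,-0.526,-0.017],[0.099,0.2455,-0.067,0.006,-0.526,-0.017],[0.099,0.2455,-0.067,0.006,-0.526,-0.017]]

```text
clock: 16.48
eef_pos: [556.9, -312.6, 228.0]
tool_rot: [-3.139, 0.003, 0.001]
force: [0.4, -0.4, 0.2]
width: 85.6
```

```bash
python3 b.py w13 cup_center screw_cup
python3 - <<'E'
from h import *
T=cam("top"); cv2.imwrite("pics/t13.png",cv2.resize(T["im"][130:260,200:420],None,fx=3.5,fy=3.5,interpolation=cv2.INTER_CUBIC))
W=cam("wrist")
for r in models.cut_out("wrist","screw_cup"):
    m=r["pixels"].astype(np.uint8);print(r["score"],r["uv"],cv2.boundingRect(m))
E
```

```text
16.475 [ 556.9210666  -312.64630177  227.99719271] [-3.13900333e+00  2.71519427e-03  5.65739416e-04] [ 0.9   0.72 -0.77  1.54  0.53  1.11  0.01]
cup_center [(0.91, [188.0, 116.6]), (0.85, [258.9, 193.3])]
screw_cup [(0.82, [258.3, 185.3]), (0.73, [194.9, 114.2])]
0.95 [178.6, 111.4] (130, 68, 100, 95)
0.75 [258.1, 194.6] (232, 164, 54, 60)
```

View pics/w13.png

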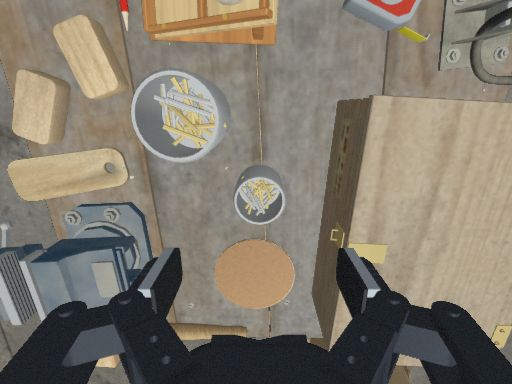

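View pics/t13.png

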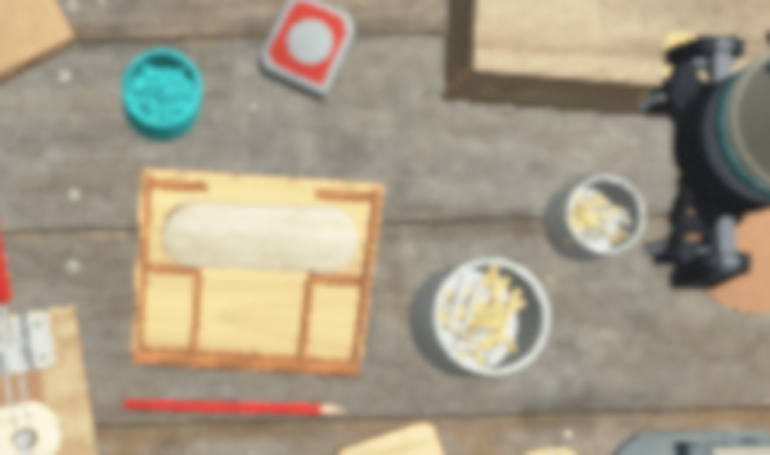

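Run:
```python
from h import *
import pickle
W=pickle.load(open("w13.pkl","rb"))
W0=cam("wrist")
im=W0["im"][150:240,215:305]; big=cv2.resize(im,None,fx=6,fy=6,interpolation=cv2.INTER_CUBIC); cv2.imwrite("pics/c13.png",big)
print("rim c",onz(W,(260,199),66).round(1),"place_of cup_center",onz(W,(258.9,193.3),33).round(1),"base",onz(W,(258.3,185.3),0).round(1))
print("box base", onz(W,(337,100),0).round(),onz(W,(312,295),0).round())
for h in(100,150,200): print(h,onz(W,(372,95),h).round(),onz(W,(345,290),h).round())
# box height from top view: top-left-front corner
T=cam("top"); u=(200+475/3.5,130+72/3.5); v=(200+447/3.5,130+97/3.5)
for h in (80,100,130,150,180,210): print(h,onz(T,u,h).round())
print(onz(T,v,0))
print("mug", onz(W,(183,118),95).round(), "base",onz(W,(194.9,114.2),0).round())
m=models.cut_out("wrist","screw_cup")
for r in m:
    mm=r["pixels"].astype(np.uint8); cs,_=cv2.findContours(mm,cv2.RETR_EXTERNAL,cv2.CHAIN_APPROX_NONE); c=max(cs,key=cv2.contourArea)[:,0,:]
    w=np.array([onz(W0,p,66)[:2] for p in c],np.float32); print(w.min(0),w.max(0))
```

```text
rim c [ 557.8 -337.4   66. ] place_of cup_center [ 556.5 -340.9   33. ] base [ 555.5 -339.5    0. ]
box base [ 657. -225.    0.] [ 644. -527.    0.]
100 [ 663. -222.  100.] [ 659. -440.  100.]
150 [ 643. -224.  150.] [ 640. -402.  150.]
200 [ 624. -226.  200.] [ 622. -364.  200.]
80 [ 662. -233.   80.]
100 [ 657. -228.  100.]
130 [ 650. -221.  130.]
150 [ 645. -216.  150.]
180 [ 638. -209.  180.]
210 [ 630. -202.  210.]
[ 659.10922007 -228.71380359    0.        ]
mug [ 482. -243.   95.] base [ 472. -242.    0.]
[ 417.1376  -292.47818] [ 525.67596 -194.60588]
[ 525.7965  -369.68106] [ 586.07947 -297.01108]
```

View pics/c13.png

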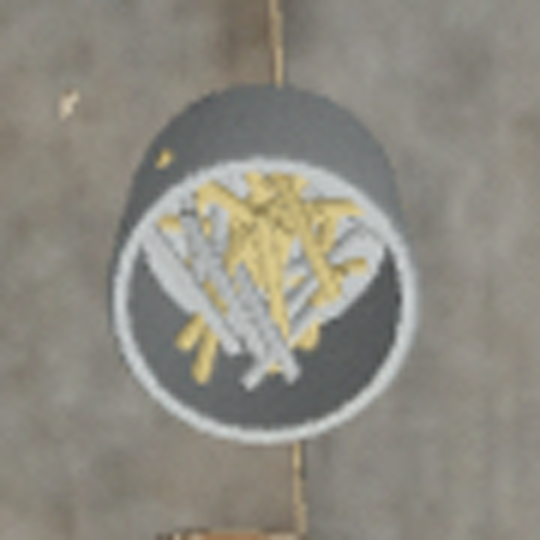

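```bash
cat > ik.py <<'E'
from k2 import *
names=[f"{k}{a}" for k in range(8) for a in "xyz"]
use=["0z","1x","1y","3x","3y","3z","4x","4y","5x","5y","5z","6x","6y","7z"]
c=[names.index(n) for n in use]
for t in ["w13"]:
    s=pickle.load(open(t+".pkl","rb"))["s"]; q,x=s["qpos"],s["eef_pos"]
    M=np.vstack([M,np.hstack([F.as_matrix() for F in frames(q)])]); y=np.r_[y,x]
m=M[:,c]; v=np.linalg.solve(m.T@m+1e-2*np.eye(len(c)),m.T@y); print("fit",np.abs(m@v-y).max().round(2),dict(zip(use,v.round(0))))
lo=np.array([-3.06,-.37,-1.25,.18,-1.1,.23,-2.94])+.02; hi=np.array([3.06,2.12,1.32,2.47,4.24,1.98,2.94])-.02
def FK(q):
    F=frames(q); H=np.hstack([f.as_matrix() for f in F])[:,c]; return H@v,F[-1]*Rz(np.pi)
def IK(q0,pos,Rm):
    def f(q):
        P,A=FK(q); return np.r_[(P-pos)/100,(A.inv()*R.from_matrix(Rm)).as_rotvec()*2,(q-q0)*.003]
    s=least_squares(f,np.clip(q0,lo,hi),bounds=(lo,hi)); P,A=FK(s.x); return s.x,np.linalg.norm(P-pos),(A.inv()*R.from_matrix(Rm)).magnitude()
E
cat > c.py <<'E'
from ik import *
q0=ctrl.read_state()["qpos"]
BO2=np.array([536.1,-69,74.6]); YAW=-.025
B2=R.from_euler("z",YAW).as_matrix()@R.from_euler("y",-30,degrees=True).as_matrix()
RZ=R.from_euler("z",90,degrees=True).as_matrix()
for th in (15,20,25,30):
    RG=tool(0)@R.from_euler("x",th,degrees=True).as_matrix(); t=38
    for nm,yaw0 in (("A",0),("B",180)):
        RG=R.from_euler("z",yaw0,degrees=True).as_matrix()@tool(0)@R.from_euler("x",th if nm=="A" else -th,degrees=True).as_matrix()
        q=q0
        for lab,p,Rm in [("up",[556,-338,160],RG),("grasp",[556,-338,t],RG),("lift",[556,-338,200],RG),
          ("rot",[480,-200,220],RZ@RG),("tilt",BO2+B2@[-70,0,t+90],B2@RZ@RG),("pre",BO2+B2@[-70,0,t+40],B2@RZ@RG),("fin",BO2+B2@[-70,0,t],B2@RZ@RG)]:
            q,e,a=IK(q,np.array(p,float),Rm); print(th,nm,lab,q.round(2),e.round(1),a.round(3))
E
python3 c.py
```

```text
fit 16.57 {'0z': np.float64(145.0), '1x': np.float64(24.0), '1y': np.float64(-19.0), '3x': np.float64(69.0), '3y': np.float64(6.0), '3z': np.float64(498.0), '4x': np.float64(-43.0), '4y': np.float64(6.0), '5x': np.float64(28.0), '5y': np.float64(-8.0), '5z': np.float64(325.0), '6x': np.float64(13.0), '6y': np.float64(-8.0), '7z': np.float64(121.0)}Traceback (most recent call last):
  File "c.py", line 13, in <module>
    q,e,a=IK(q,np.array(p,float),Rm); print(th,nm,lab,q.round(2),e.round(1),a.round(3))
                                                                            ^^^^^^^
AttributeError: 'float' object has no attribute 'round'
```

```bash
sed -i 's/1e-2\*np.eye/1e-5*np.eye/; s/np.linalg.norm(P-pos),/float(np.linalg.norm(P-pos)),/' ik.py; sed -i 's/e.round(1),a.round(3)/round(e,1),round(float(a),3)/' c.py
python3 - <<'E'
import sys; sys.path.insert(0,".")
from ik import *
for use in (["0z","3z","5z","7z"],["0z","3z","5z","7z","3x","4x"],["0z","3z","5z","7z","3x","4x","1x","6x"],["0z","3z","5z","7z","3x","4x","1x","7x"],["0z","3z","5z","7z","1y","3y","5y"]):
    cc=[names.index(n) for n in use]; m=M[:,cc]; v=np.linalg.lstsq(m,y,rcond=None)[0]; print(dict(zip(use,v.round(1).tolist())),np.abs(m@v-y).max().round(2))
E
```

```text
fit 0.03 {'0z': np.float64(336.0), '1x': np.float64(0.0), '1y': np.float64(-12.0), '3x': np.float64(0.0), '3y': np.float64(-8.0), '3z': np.float64(559.0), '4x': np.float64(-0.0), '4y': np.float64(-8.0), '5x': np.float64(0.0), '5y': np.float64(-0.0), '5z': np.float64(382.0), '6x': np.float64(0.0), '6y': np.float64(-0.0), '7z': np.float64(349.0)}
{'0z': 247.6, '3z': 591.2, '5z': 356.6, '7z': 307.3} 29.52
{'0z': 274.3, '3z': 597.8, '5z': 379.1, '7z': 339.0, '3x': -27.8, '4x': -1.6} 28.49
{'0z': 294.4, '3z': 546.0, '5z': 379.7, '7z': 317.5, '3x': -21.5, '4x': -7.0, '1x': 29.8, '6x': 8.0} 26.3
{'0z': 255.5, '3z': 547.6, '5z': 367.1, '7z': 302.5, '3x': -32.8, '4x': -18.3, '1x': 22.4, '7x': -18.8} 28.54
{'0z': 336.2, '3z': 559.1, '5z': 382.1, '7z': 349.9, '1y': -11.5, '3y': -16.2, '5y': -0.4} 0.0
```

Exact kinematics recovered (error 0.0 mm). Now the plan check.

```bash
python3 c.py
```

```text
fit 0.03 {'0z': np.float64(336.0), '1x': np.float64(0.0), '1y': np.float64(-12.0), '3x': np.float64(0.0), '3y': np.float64(-8.0), '3z': np.float64(559.0), '4x': np.float64(-0.0), '4y': np.float64(-8.0), '5x': np.float64(0.0), '5y': np.float64(-0.0), '5z': np.float64(382.0), '6x': np.float64(0.0), '6y': np.float64(-0.0), '7z': np.float64(349.0)}
15 A up [ 1.03  0.92 -0.84  1.42  0.43  1.16  0.2 ] 0.0 0.0
15 A grasp [ 1.01  1.06 -0.77  1.48  0.52  0.97  0.18] 0.0 0.0
15 A lift [ 1.04  0.88 -0.86  1.38  0.4   1.23  0.21] 0.0 0.0
15 A rot [ 0.92  0.86 -1.17  1.66  0.72  1.45  1.15] 0.0 0.0
15 A tilt [ 0.93  0.66 -1.23  2.43  1.4   0.67  0.16] 0.0 0.0
15 A pre [ 0.84  0.8  -1.16  2.41  1.58  0.74  0.03] 0.0 0.0
15 A fin [ 0.8   0.9  -1.11  2.38  1.69  0.78 -0.03] 0.0 0.0
15 B up [ 0.62  0.79 -0.    1.43 -0.24  1.09 -2.4 ] 0.0 0.0
15 B grasp [ 0.63  0.94 -0.02  1.49 -0.25  0.88 -2.35] 0.0 0.0
15 B lift [ 0.62  0.75 -0.    1.4  -0.23  1.16 -2.41] 0.0 0.0
15 B rot [ 0.5   0.6  -0.33  1.67  0.26  1.17 -1.51] 0.0 0.0
15 B tilt [ 0.56  0.44 -0.6   2.44  1.31  0.25 -2.84] 0.0 0.0
15 B pre [ 0.48
[... 1989 characters left out ...]
0.28  1.41  0.32] 0.0 0.0
30 A rot [ 0.79  0.99 -1.13  1.45  0.7   1.76  1.16] 0.0 0.0
30 A tilt [ 0.88  0.75 -1.23  2.2   0.95  0.91  0.59] 0.0 0.0
30 A pre [ 0.8   0.84 -1.14  2.18  1.06  0.88  0.52] 0.0 0.0
30 A fin [ 0.75  0.91 -1.08  2.15  1.14  0.86  0.48] 0.0 0.0
30 B up [ 0.77  0.91 -0.13  1.26 -0.31  1.32 -2.34] 0.0 0.0
30 B grasp [ 0.78  1.06 -0.14  1.3  -0.3   1.15 -2.28] 0.0 0.0
30 B lift [ 0.77  0.87 -0.14  1.23 -0.31  1.39 -2.37] 0.0 0.0
30 B rot [ 0.47  0.77 -0.4   1.46  0.32  1.51 -1.58] 0.0 0.0
30 B tilt [ 0.38  0.47 -0.4   2.21  0.36  0.52 -1.89] 0.0 0.0
30 B pre [ 0.32  0.57 -0.32  2.19  0.42  0.44 -1.94] 0.0 0.0
30 B fin [ 0.27  0.65 -0.27  2.16  0.46  0.38 -1.97] 0.0 0.0
```

Run:
```python
from h import *
RG=tool(0)@R.from_euler("x",25,degrees=True).as_matrix(); print(RG.round(3))
s=ctrl.read_state()
for z in (150,110,60,31): print(rel([556.5,-330.5,z],RG,s))
```

```text
[[ 1.     0.     0.   ]
 [ 0.    -0.906  0.423]
 [ 0.    -0.423 -0.906]]
[-0.0006, 0.0171, 0.0787, 0.4354, 0.0017, -0.0002]
[-0.0005, 0.0171, 0.1187, 0.4354, 0.0017, -0.0002]
[-0.0004, 0.0172, 0.1687, 0.4354, 0.0017, -0.0002]
[-0.0004, 0.0172, 0.1977, 0.4354, 0.0017, -0.0002]
```

Emit:
move_arm:
  moves:
    - [[0,0.006,0.025,0.145,0.001,0],[0,0.012,0.05,0.29,0.002,0],[0,0.017,0.08,0.435,0.002,0],[0,0.017,0.11,0.435,0.002,0],[0,0.017,0.12,0.435,0.002,0],[0,0.017,0.12,0.435,0.002,0]]

```text
clock: 17.68
eef_pos: [557.3, -329.6, 109.0]
tool_rot: [-2.705, -0.0, 0.001]
force: [1.6, -0.3, -0.0]
width: 85.6
```

```bash
python3 b.py w14
python3 - <<'E'
from h import *
import pickle
W=pickle.load(open("w14.pkl","rb")); im=W["im"].copy()
th=np.linspace(0,2*np.pi,60)
for z in (66,0):
    q=proj(W,np.array([[556.5+32*np.cos(t),-338.5+32*np.sin(t),z] for t in th])).astype(int); cv2.polylines(im,[q.reshape(-1,1,2)],True,(255,0,255),1)
cv2.imwrite("pics/w14o.png",im)
E
```

```text
17.675 [ 557.30502776 -329.6049457   109.04824858] [-2.70493602e+00 -4.81740654e-04  6.48260877e-04] [ 1.07  1.06 -0.86  1.35  0.36  1.19  0.3 ]
```

View pics/w14o.png

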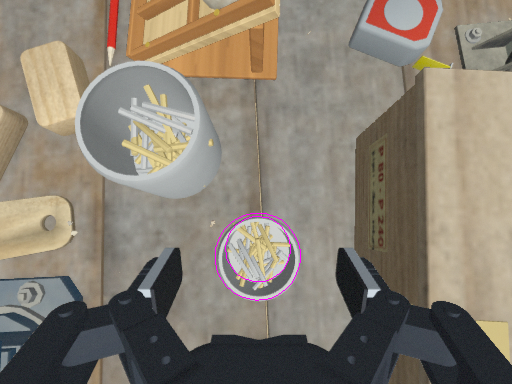

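Emit:
move_arm:
  moves:
    - [[-0.001,0.012,0.024,0,0,0],[-0.001,0.022,0.046,0,0,0],[-0.001,0.029,0.06,0,0,0],[-0.001,0.034,0.07,0,0,0],[-0.001,0.034,0.07,0,0,0],[-0.001,0.034,0.07,0,0,0]]

```text
clock: 18.48
eef_pos: [556.5, -331.9, 31.4]
tool_rot: [-2.706, -0.001, -0.001]
force: [0.1, -0.4, 0.3]
width: 85.4
```

```bash
python3 b.py w15
```

```text
18.475 [ 556.52061827 -331.88395641   31.37208373] [-2.70557990e+00 -1.28417633e-03 -8.93846140e-04] [ 1.06  1.15 -0.82  1.37  0.41  1.09  0.31]
```

View pics/w15.png

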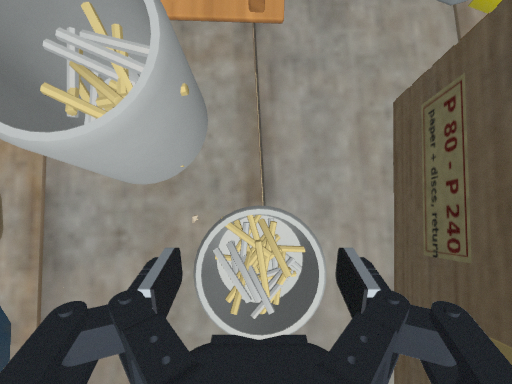

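Run:
```python
from h import *
import pickle
W=pickle.load(open("w15.pkl","rb"))
a,b,c,d=[onz(W,p,66) for p in [(196,272),(325,272),(260.5,207),(260.5,338)]]; print(a,b,c,d,(c+d)/2)
```

```text
[ 526.98787367 -339.93903446   66.        ] [ 587.17952402 -340.01573801   66.        ] [ 557.13426375 -309.59884034   66.        ] [ 557.02069248 -369.20268659   66.        ] [ 557.07747811 -339.40076346   66.        ]
```

Emit:
move_arm:
  moves:
    - [[0,0,0,0,0,0],[0,0,0,0,0,0],[0,0,0,0,0,0],[0,0,0,0,0,0],[0,0,0,0,0,0]]
  jaw: 0

```text
clock: 19.15
eef_pos: [556.7, -332.5, 31.9]
tool_rot: [-2.706, -0.002, -0.002]
force: [-0.7, -2.0, 5.9]
width: 62.1
```

```bash
python3 b.py w16
```

```text
19.15 [ 556.68481172 -332.53366001   31.8761735 ] [-2.70648135e+00 -1.85193899e-03 -1.54467787e-03] [ 1.06  1.15 -0.82  1.37  0.41  1.09  0.31]
```

View pics/w16.png

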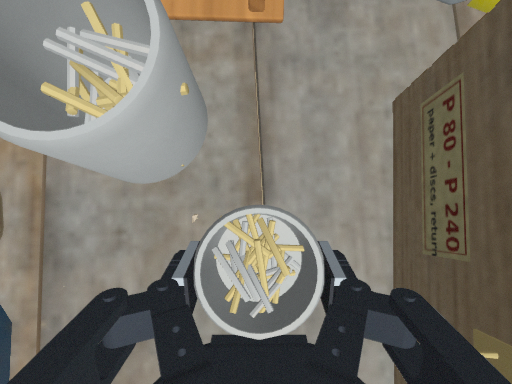

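Emit:
move_arm:
  moves:
    - [[0,-0.002,-0.004,0,0,0],[0,-0.006,-0.014,0,0,0],[0,-0.017,-0.036,0,0,0],[0,-0.034,-0.073,0,0,0],[0,-0.055,-0.118,0,0,0],[0,-0.072,-0.154,0,0,0],[0,-0.08,-0.172,0,0,0],[0,-0.08,-0.172,0,0,0]]

```text
clock: 20.2
eef_pos: [556.5, -332.1, 222.0]
tool_rot: [-2.707, -0.002, -0.001]
force: [0.1, 0.2, -2.7]
width: 61.8
```

```bash
python3 b.py w17
python3 - <<'E'
from h import *
s=ctrl.read_state(); print(s["force"],s["width"])
S=cam("side");cv2.imwrite("pics/s17.png",cv2.resize(S["im"][150:330,170:370],None,fx=3,fy=3,interpolation=cv2.INTER_CUBIC))
E
```

```text
20.2 [ 556.51086952 -332.14049786  222.01936032] [-2.70741341e+00 -2.31368913e-03 -6.26126008e-04] [ 1.08  0.94 -0.9   1.27  0.29  1.36  0.29]
[ 0.11426989 -1.17324586 -1.40771993] 62.149977824857736
```

View pics/w17.png

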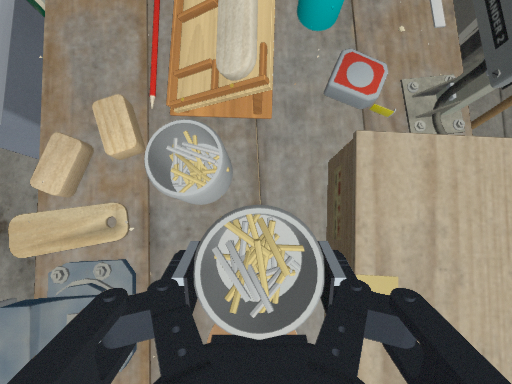

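View pics/s17.png

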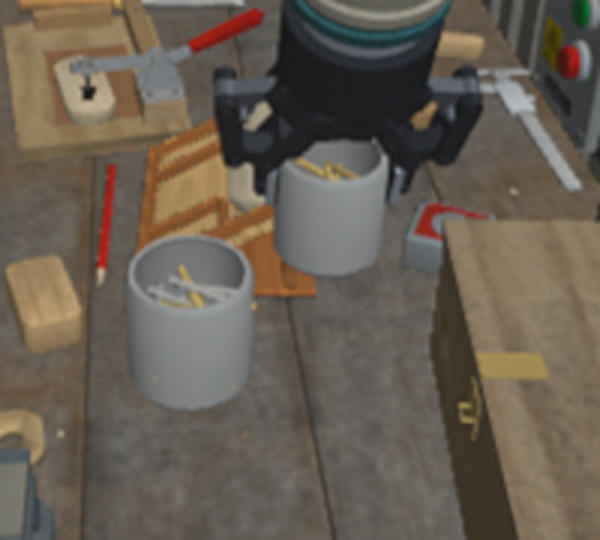

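Run:
```python
import cv2
a=cv2.imread("pics/w12.png"); cv2.imwrite("pics/w12z.png",cv2.resize(a[80:350,50:350],None,fx=2.6,fy=2.2*1,interpolation=cv2.INTER_CUBIC))
```

```text
(no output)
```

View pics/w12z.png

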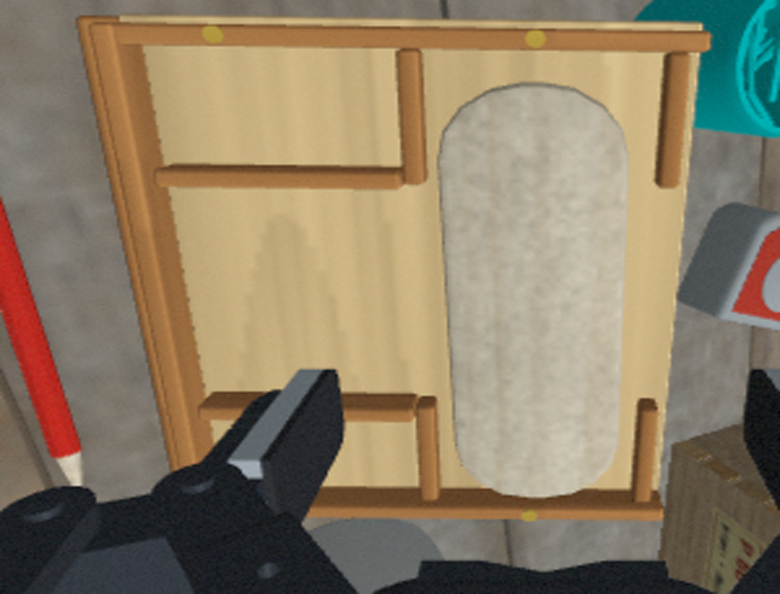

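```bash
cat > fit2.py <<'E'
from h import *
import pickle
from scipy.optimize import least_squares
import tray
W1=tray.W; W2=pickle.load(open("w12.pkl","rb"))
Z=lambda x,y:np.array([50+x/2.6-.3,80+y/2.2-.3])
L2=[((-106,83,0),(-106,-83,0),[Z(150,80),Z(185,290),Z(204,395)]),
((-32,83,0),(-32,41,0),[Z(422,70),Z(427,175)]),((32,83,0),(32,41,0),[Z(665,60),Z(657,180)]),
((-32,-41,0),(-32,-83,0),[Z(437,410),Z(439,490)]),((32,-41,0),(32,-83,0),[Z(640,410),Z(635,490)]),
((-32,-83,0),(32,-83,0),[Z(445,489),Z(630,492)]),((-106,83,12),(32,83,12),[Z(160,44),Z(690,52)]),
((-106,40,12),(-40,40,12),[Z(165,184),Z(395,188)]),((-106,-40,0),(-40,-40,0),[Z(210,393),Z(410,395)]),
((-40,-41,0),(-32,-41,0),[Z(428,399)]),((32,-41,0),(40,-41,0),[Z(647,400)])]
def lr(W,o,Rm,lines):
    w=lambda q:proj(W,o+Rm@np.array(q,float))[0]; r=[]
    for a,b,us in lines:
        A,B=w(a),w(b); n=np.array([-(B-A)[1],(B-A)[0]])/np.linalg.norm(B-A); r+=[n@(u-A) for u in us]
    return r
for mode in ("both","w12"):
    def f(p):
        o,Rm=tray.pose(p); r=lr(W2,o,Rm,L2)
        if mode=="both": r=r+list(tray.res(p))
        return np.array(r)
    s=least_squares(f,[536,-69,75,-.02],loss="soft_l1"); o,Rm=tray.pose(s.x); print(mode,s.x.round(3),"pocket",(o+Rm@[-70,0,0]).round(1)); print(lr(W2,o,Rm,L2) and np.round(lr(W2,o,Rm,L2),1))
    # blank ends on top z=18: pixel to plane z=18
    for uv in (Z(532,83),Z(535,497),Z(440,290),Z(622,290)):
        d=ray(W2,uv); n=Rm[:,2]; t=((o+Rm@[0,0,18]-W2["o"])@n)/(d@n); print(" blank",(Rm.T@(W2["o"]+t*d-o)).round(1))
    print(" contact TCP in bay", (Rm.T@(np.array([534.3,-67.7,77.9])-o)).round(1))
E
python3 fit2.py
```

```text
both [ 5.34611e+02 -6.82340e+01  7.68030e+01 -3.40000e-02] pocket [474.  -66.1  41.8]
[-1.1  0.1  0.1  0.8  0.6  0.2 -0.2  0.7  1.2 -0.4 -0.9 -0.6  0.1  0.1
  0.7 -2.3 -1.7 -0.   0.   0.7  0.2]
 blank [-3.1 73.5 18. ]
 blank [ -0.8 -70.6  18. ]
 blank [-27.4   9.4  18. ]
 blank [21.9 10.1 18. ]
 contact TCP in bay [0.3 0.5 1.1]
w12 [ 5.34552e+02 -6.82690e+01  7.65680e+01 -3.80000e-02] pocket [474.  -65.9  41.6]
[-0.8  0.  -0.2  1.   0.6  0.3 -0.3  0.3  0.7 -0.8 -1.4 -0.5 -0.1  0.6
  0.5 -1.8 -1.4  0.3  0.2  0.8  0.1]
 blank [-3.1 73.5 18. ]
 blank [ -0.4 -70.7  18. ]
 blank [-27.3   9.3  18. ]
 blank [22.1 10.1 18. ]
 contact TCP in bay [0.4 0.6 1.3]
```

```bash
cat > tray_pose.py.new <<'E'
E
rm tray_pose.py.new; sed -i 's/^BO=.*/BO=np.array([536.2,-68.2,74.0]); BR=R.from_euler("z",-0.034).as_matrix()@R.from_euler("y",-30,degrees=True).as_matrix()/' tray_pose.py
cat > d.py <<'E'
from ik import *
W=pickle.load(open("w16.pkl","rb"))["s"]; RGm=R.from_euler("xyz",W["tool_rot"]).as_matrix()
Tb=RGm.T@(np.array([556.8,-339.4,0])-W["eef_pos"]); Cr=RGm.T  # cup orientation in tool (upright)
print("cup base in tool",Tb.round(1))
def tcp(base,Rc): Rm=Rc@Cr.T; return np.array(base)-Rm@Tb,Rm
PK=bay([-70,0,0]); RZ=R.from_euler("z",90,degrees=True).as_matrix()
def upright(base,yaw): return tcp(base,R.from_euler("z",yaw,degrees=True).as_matrix())
def slope(x,y,z): return tcp(bay([-70+x,y,z]),BR@RZ)
def cupinbay(s):
    Rm=R.from_euler("xyz",s["tool_rot"]).as_matrix(); b=np.array(s["eef_pos"])+Rm@Tb; zc=(Rm@Cr)[:,2]; return (BR.T@(b-PK)).round(1), np.arccos(np.clip(zc@BR[:,2],-1,1)).round(3)
if __name__=="__main__":
    s=ctrl.read_state(); q=s["qpos"]; print("pocket",PK)
    p1,R1=upright([455,-110,185],90-2); p2,R2=slope(0,0,80)
    A=rows(s,p1,R1,12)
    s1=dict(eef_pos=p1,tool_rot=R.from_matrix(R1).as_euler("xyz")); 
    R0=R.from_euler("xyz",s["tool_rot"])
    for k in range(1,13):
        d=A[k-1]; P=np.array(s["eef_pos"])+R0.apply(np.array(d[:3])*1000); Rm=(R0*R.from_rotvec(d[3:])).as_matrix(); q,e,a=IK(q,P,Rm); print(d,q.round(2),round(e,1),round(float(a),3),"cup tilt",np.arccos((Rm@Cr)[2,2]).round(2))
    print()
    B=rows(s1,p2,R2,6)
    Q0=R.from_matrix(R1)
    for d in B:
        P=p1+Q0.apply(np.array(d[:3])*1000); Rm=(Q0*R.from_rotvec(d[3:])).as_matrix(); q,e,a=IK(q,P,Rm); print(d,q.round(2),round(e,1),round(float(a),3),"cup tilt",np.arccos((Rm@Cr)[2,2]).round(2))
    for z in (40,15,0):
        P,Rm=slope(0,0,z); q,e,a=IK(q,P,Rm); print(z,P.round(1),q.round(2),round(e,1),round(float(a),3))
E
python3 d.py
```

```text
fit 0.03 {'0z': np.float64(336.0), '1x': np.float64(0.0), '1y': np.float64(-12.0), '3x': np.float64(0.0), '3y': np.float64(-8.0), '3z': np.float64(559.0), '4x': np.float64(-0.0), '4y': np.float64(-8.0), '5x': np.float64(0.0), '5y': np.float64(-0.0), '5z': np.float64(382.0), '6x': np.float64(0.0), '6y': np.float64(-0.0), '7z': np.float64(349.0)}
cup base in tool [ 0.1 19.7 26. ]
pocket [475.61325775 -66.13925663  39.        ]
[-0.0089, -0.0167, 0.008, -0.0001, -0.0537, -0.1161] [ 1.06  0.94 -0.92  1.29  0.32  1.39  0.36] 0.0 0.0 cup tilt 0.0
[-0.0178, -0.0334, 0.016, -0.0002, -0.1075, -0.2321] [ 1.05  0.94 -0.95  1.31  0.35  1.42  0.43] 0.0 0.0 cup tilt 0.0
[-0.0268, -0.0501, 0.024, -0.0003, -0.1612, -0.3482] [ 1.03  0.94 -0.97  1.34  0.37  1.45  0.5 ] 0.0 0.0 cup tilt 0.0
[-0.0357, -0.0668, 0.032, -0.0004, -0.215, -0.4642] [ 1.    0.94 -0.99  1.37  0.4   1.47  0.56] 0.0 0.0 cup tilt 0.0
[-0.0446, -0.0835, 0.04, -0.0005, -0.2687, -0.5803] [ 0.98  0.94 -1.01  1.4   0.43  1.49  0.62] 0.0 0.0 cup tilt 0.0
[-0.0535, -0.1001, 0.048, -0.0006, -0.3225, -0.6963] [ 0.96  0.93 -1.03  1.43  0.46
[... 957 characters left out ...]
 tilt 0.17
[0.0221, 0.0015, 0.0459, -0.2618, 0.0001, -0.0011] [ 0.86  0.82 -1.23  1.98  0.77  1.17  0.8 ] 0.0 0.0 cup tilt 0.26
[0.0295, 0.002, 0.0612, -0.3491, 0.0001, -0.0014] [ 0.88  0.79 -1.23  2.08  0.85  1.04  0.71] 0.0 0.0 cup tilt 0.35
[0.0369, 0.0025, 0.0765, -0.4363, 0.0001, -0.0018] [ 0.88  0.76 -1.22  2.18  0.96  0.91  0.6 ] 0.0 0.0 cup tilt 0.44
[0.0443, 0.003, 0.0918, -0.5236, 0.0002, -0.0021] [ 0.86  0.74 -1.19  2.29  1.12  0.79  0.43] 0.0 0.0 cup tilt 0.52
40 [433.7 -64.8  97.8] [ 0.8   0.82 -1.12  2.27  1.23  0.78  0.35] 0.0 0.0
15 [446.2 -65.3  76.2] [ 0.77  0.86 -1.07  2.25  1.29  0.78  0.32] 0.0 0.0
0 [453.7 -65.5  63.2] [ 0.75  0.89 -1.05  2.24  1.33  0.78  0.3 ] 0.0 0.0
```

Emit:
move_arm:
  moves:
    - [[-0.009,-0.017,0.008,0,-0.054,-0.116],[-0.018,-0.033,0.016,0,-0.107,-0.232],[-0.027,-0.05,0.024,0,-0.161,-0.348],[-0.036,-0.067,0.032,0,-0.215,-0.464],[-0.045,-0.083,0.04,0,-0.269,-0.58],[-0.053,-0.1,0.048,-0.001,-0.322,-0.696],[-0.062,-0.117,0.056,-0.001,-0.376,-0.812],[-0.071,-0.133,0.064,-0.001,-0.43,-0.928],[-0.08,-0.15,0.072,-0.001,-0.484,-1.044],[-0.089,-0.167,0.08,-0.001,-0.537,-1.161],[-0.098,-0.184,0.088,-0.001,-0.591,-1.277],[-0.107,-0.2,0.096,-0.001,-0.645,-1.393],[-0.107,-0.2,0.096,-0.001,-0.645,-1.393],[-0.107,-0.2,0.096,-0.001,-0.645,-1.393]]

```text
clock: 22.05
eef_pos: [448.9, -110.8, 216.8]
tool_rot: [-2.707, -0.002, 1.533]
force: [-0.4, 0.3, -1.3]
width: 62.2
```

```bash
python3 b.py w18
python3 - <<'E'
from d import *
s=ctrl.read_state(); print(s["force"],s["width"],cupinbay(s))
p2,R2=slope(0,0,70)
for r in rows(s,p2,R2,6): print(r)
E
```

```text
22.05 [ 448.88262701 -110.80505964  216.80144941] [-2.70709367e+00 -1.62488069e-03  1.53266892e+00] [ 0.77  0.89 -1.16  1.67  0.62  1.54  0.97]
fit 0.03 {'0z': np.float64(336.0), '1x': np.float64(0.0), '1y': np.float64(-12.0), '3x': np.float64(0.0), '3y': np.float64(-8.0), '3z': np.float64(559.0), '4x': np.float64(-0.0), '4y': np.float64(-8.0), '5x': np.float64(0.0), '5y': np.float64(-0.0), '5z': np.float64(382.0), '6x': np.float64(0.0), '6y': np.float64(-0.0), '7z': np.float64(349.0)}
cup base in tool [ 0.1 19.7 26. ]
[ 0.20903129 -0.08617721 -2.10387522] 62.54145723876565 (array([ 57.3, -45.7, 135.6]), np.float64(0.523))
[0.0076, 0.0017, 0.0163, -0.0871, -0.0, -0.0008]
[0.0151, 0.0034, 0.0327, -0.1742, -0.0, -0.0016]
[0.0227, 0.0051, 0.049, -0.2613, -0.0, -0.0024]
[0.0303, 0.0068, 0.0654, -0.3485, -0.0, -0.0032]
[0.0378, 0.0085, 0.0817, -0.4356, -0.0, -0.0039]
[0.0454, 0.0102, 0.098, -0.5227, -0.0, -0.0047]
```

View pics/w18.png

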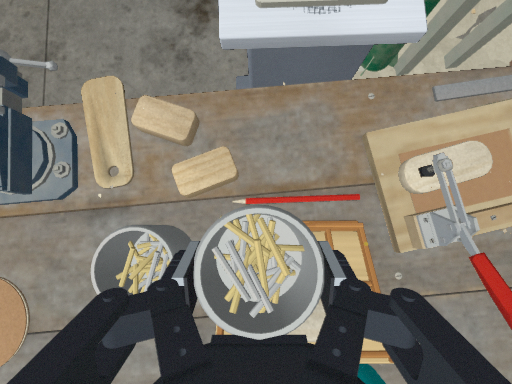

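Emit:
move_arm:
  moves:
    - [[0.008,0.002,0.016,-0.087,0,-0.001],[0.015,0.003,0.033,-0.174,0,-0.002],[0.023,0.005,0.049,-0.261,0,-0.002],[0.03,0.007,0.065,-0.348,0,-0.003],[0.038,0.0085,0.082,-0.436,0,-0.004],[0.045,0.01,0.098,-0.523,0,-0.005],[0.045,0.01,0.098,-0.523,0,-0.005],[0.045,0.01,0.098,-0.523,0,-0.005]]

```text
clock: 23.1
eef_pos: [420.3, -64.5, 125.2]
tool_rot: [3.051, -0.003, 1.537]
force: [0.5, -0.5, -1.8]
width: 62.1
```

```bash
python3 b.py w19
cat > e.py <<'E'
from d import *
import sys
s=ctrl.read_state(); print("F bay",(BR.T@s["force"]).round(2),s["width"].round(1),cupinbay(s),s["qpos"].round(2))
for z in map(float,sys.argv[1:]):
    p2,R2=slope(0,0,z); print(z,rel(p2,R2,s))
E
python3 e.py 40 20 10 | tail -5;  python3 - <<'E'
from h import *
for n,b in (("side",(130,280,180,330)),("top",(150,260,220,330))):
    S=cam(n);cv2.imwrite(f"pics/{n}19.png",cv2.resize(S["im"][b[0]:b[1],b[2]:b[3]],None,fx=4.5,fy=4.5 if n=="top" else 4,interpolation=cv2.INTER_CUBIC))
E
```

```text
23.1 [420.27803712 -64.48101189 125.22383616] [ 3.05085110e+00 -2.50967658e-03  1.53685503e+00] [ 0.81  0.71 -1.08  2.28  1.11  0.71  0.46]
fit 0.03 {'0z': np.float64(336.0), '1x': np.float64(0.0), '1y': np.float64(-12.0), '3x': np.float64(0.0), '3y': np.float64(-8.0), '3z': np.float64(559.0), '4x': np.float64(-0.0), '4y': np.float64(-8.0), '5x': np.float64(0.0), '5y': np.float64(-0.0), '5z': np.float64(382.0), '6x': np.float64(0.0), '6y': np.float64(-0.0), '7z': np.float64(349.0)}
cup base in tool [ 0.1 19.7 26. ]Traceback (most recent call last):
  File "e.py", line 3, in <module>
    s=ctrl.read_state(); print("F bay",(BR.T@s["force"]).round(2),s["width"].round(1),cupinbay(s),s["qpos"].round(2))
                                                                  ^^^^^^^^^^^^^^^^
AttributeError: 'float' object has no attribute 'round'
```

View pics/w19.png

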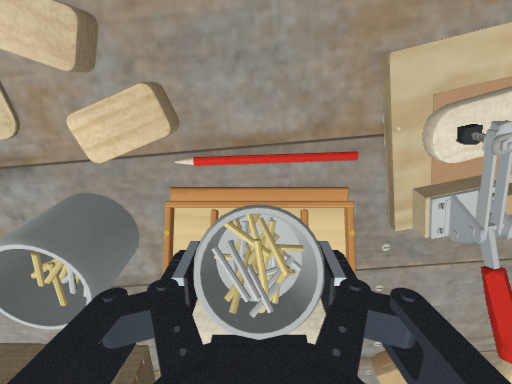

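View pics/side19.png

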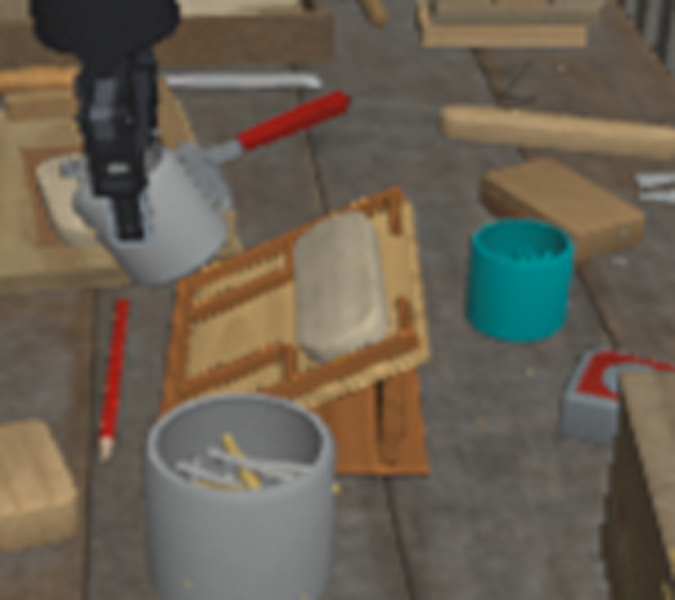

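Cup tilted to match the slope, tool almost vertical. Wrist view shows the pocket walls (214 and 310 px) either side of the cup (195–325 px); lip at row 190–205.

```bash
sed -i 's/s\["width"\].round(1)/s["width"]/' e.py; python3 e.py 40 20 10 | tail -4
python3 - <<'E'
from d import *
W=pickle.load(open("w19.pkl","rb")); big=cv2.resize(W["im"][170:350,140:380],None,fx=3.3,fy=3.3,interpolation=cv2.INTER_CUBIC)
def L(ps,c):
    q=proj(W,np.array([bay(p) for p in ps])); q=((q-[140,170]+.35)*3.3).astype(int); cv2.polylines(big,[q.reshape(-1,1,2)],False,c,1)
for y in(40,-40): L([(-106,y,0),(-40,y,0)],(255,0,255)); L([(-106,y,12),(-40,y,12)],(255,0,0))
for y in(83,-83): L([(-106,y,0),(32,y,0)],(255,0,255)); L([(-106,y,12),(32,y,12)],(255,0,0))
L([(-106,83,0),(-106,-83,0)],(255,0,255));L([(-106,83,14),(-106,-83,14)],(255,0,0))
s=W["s"]; Rm=R.from_euler("xyz",s["tool_rot"]).as_matrix(); b=np.array(s["eef_pos"])+Rm@Tb; C=Rm@Cr
th=np.linspace(0,2*np.pi,60); q=proj(W,np.array([b+C@[32*np.cos(t),32*np.sin(t),66] for t in th])); q=((q-[140,170]+.35)*3.3).astype(int); cv2.polylines(big,[q.reshape(-1,1,2)],True,(0,255,0),1)
cv2.imwrite("pics/w19o.png",big)
E
```

```text
F bay [-0.91 -0.07 -0.35] 61.949091716396815 (array([ 2.1,  0.4, 70.4]), np.float64(0.003)) [ 0.81  0.71 -1.08  2.28  1.11  0.71  0.45]
40.0 [-0.0005, 0.0109, 0.0284, 0.0028, -0.0011, 0.0007]
20.0 [-0.0006, 0.0193, 0.0466, 0.0028, -0.0011, 0.0007]
10.0 [-0.0006, 0.0235, 0.0557, 0.0028, -0.0011, 0.0007]
fit 0.03 {'0z': np.float64(336.0), '1x': np.float64(0.0), '1y': np.float64(-12.0), '3x': np.float64(0.0), '3y': np.float64(-8.0), '3z': np.float64(559.0), '4x': np.float64(-0.0), '4y': np.float64(-8.0), '5x': np.float64(0.0), '5y': np.float64(-0.0), '5z': np.float64(382.0), '6x': np.float64(0.0), '6y': np.float64(-0.0), '7z': np.float64(349.0)}
cup base in tool [ 0.1 19.7 26. ]
```

View pics/w19o.png

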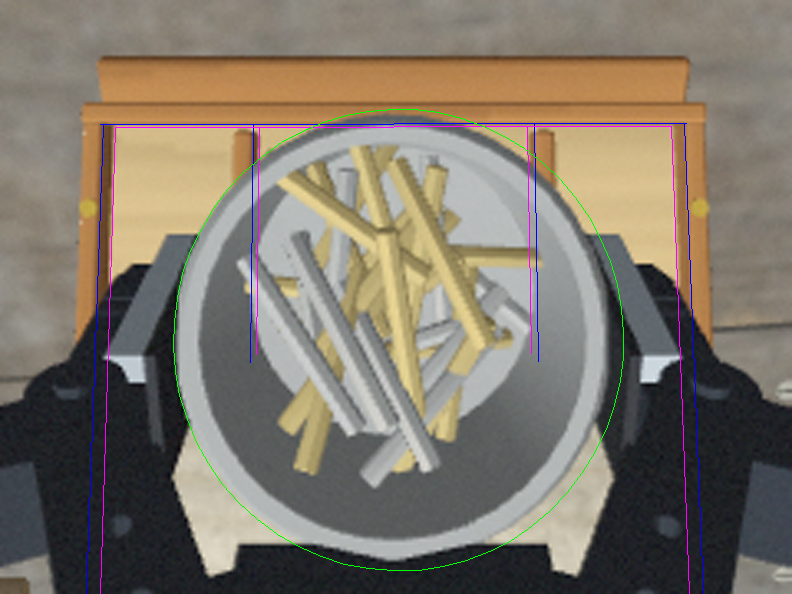

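Emit:
move_arm:
  moves:
    - [[0,0.006,0.014,0.001,-0.001,0],[0.001,0.011,0.028,0.003,-0.001,0],[0.001,0.0155,0.038,0.003,-0.001,0],[0.001,0.0193,0.0466,0.003,-0.001,0],[0.001,0.0193,0.0466,0.003,-0.001,0]]

```text
clock: 23.88
eef_pos: [442.3, -63.3, 79.7]
tool_rot: [3.055, -0.002, 1.539]
force: [-1.1, -1.1, -0.5]
width: 62.4
```

```bash
python3 e.py 10 5 2| head -4;python3 b.py w20
python3 - <<'E'
from h import *
S=cam("side");b=(130,280,180,330);cv2.imwrite("pics/side20.png",cv2.resize(S["im"][b[0]:b[1],b[2]:b[3]],None,fx=4,fy=4,interpolation=cv2.INTER_CUBIC))
E
```

```text
fit 0.03 {'0z': np.float64(336.0), '1x': np.float64(0.0), '1y': np.float64(-12.0), '3x': np.float64(0.0), '3y': np.float64(-8.0), '3z': np.float64(559.0), '4x': np.float64(-0.0), '4y': np.float64(-8.0), '5x': np.float64(0.0), '5y': np.float64(-0.0), '5z': np.float64(382.0), '6x': np.float64(0.0), '6y': np.float64(-0.0), '7z': np.float64(349.0)}
cup base in tool [ 0.1 19.7 26. ]
F bay [-1.15 -1.1   0.08] 62.36366092079868 (array([-1.7,  1.9, 20.1]), np.float64(0.002)) [ 0.72  0.8  -0.99  2.26  1.25  0.69  0.35]
10.0 [-0.0019, 0.0057, 0.0084, -0.0019, 0.0, 0.0026]
23.875 [442.34668297 -63.28159166  79.72422125] [ 3.05502845e+00 -2.14451100e-03  1.53893151e+00] [ 0.72  0.8  -0.99  2.26  1.25  0.69  0.35]
```

View pics/side20.png

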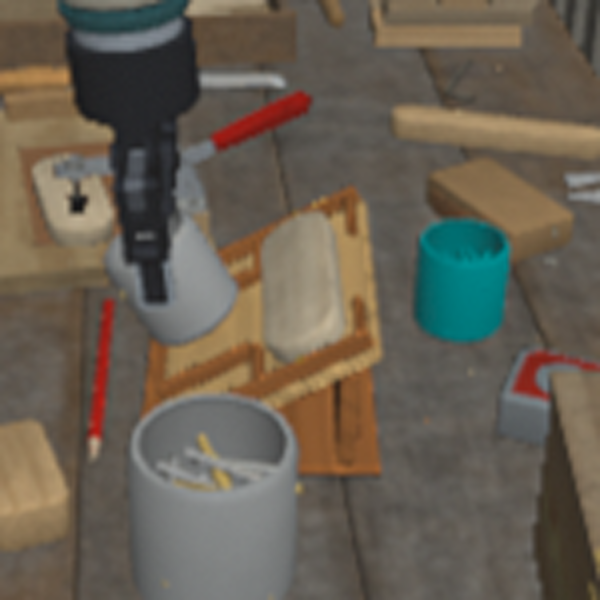

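View pics/w20.png

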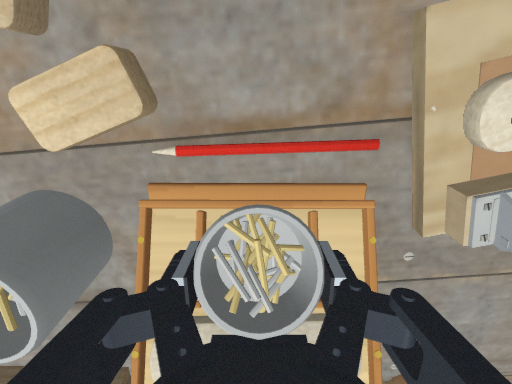

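Emit:
move_arm:
  moves:
    - [[0,0.003,0.002,-0.001,0,0.001],[0,0.005,0.005,-0.002,0,0.002],[0,0.0067,0.0085,-0.002,0,0.002],[0,0.0067,0.0085,-0.002,0,0.002]]

```text
clock: 24.48
eef_pos: [449.6, -63.6, 72.0]
tool_rot: [3.053, -0.002, 1.537]
force: [-0.0, 0.3, -1.1]
width: 62.4
```

```bash
python3 e.py 5 2 0| tail -4;python3 b.py w21
```

```text
F bay [-0.62  0.26 -0.96] 62.36748624142072 (array([0.8, 1.8, 9.8]), np.float64(0.0)) [ 0.71  0.82 -0.97  2.25  1.28  0.69  0.34]
5.0 [-0.0018, 0.0013, 0.0046, 0.0003, 0.0003, 0.0007]
2.0 [-0.0018, 0.0026, 0.0074, 0.0003, 0.0003, 0.0007]
0.0 [-0.0018, 0.0034, 0.0092, 0.0003, 0.0003, 0.0007]
24.475 [449.59268647 -63.57766368  72.0054751 ] [ 3.05277258e+00 -2.01955652e-03  1.53707749e+00] [ 0.71  0.82 -0.97  2.25  1.28  0.69  0.34]
```

View pics/w21.png

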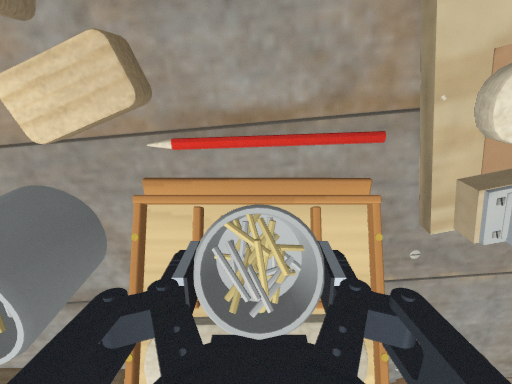

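Emit:
move_arm:
  moves:
    - [[-0.0005,0.001,0.002,0,0,0],[-0.0005,0.0017,0.004,0,0,0],[-0.0005,0.0025,0.0058,0,0,0],[-0.0005,0.0025,0.0058,0,0,0]]

```text
clock: 25.02
eef_pos: [452.6, -64.1, 66.5]
tool_rot: [3.053, -0.002, 1.537]
force: [0.3, -0.8, -1.6]
width: 62.3
```

```bash
python3 e.py 2 0| tail -3
```

```text
F bay [-0.47 -0.83 -1.56] 62.316384664212784 (array([0.6, 1.3, 3.5]), np.float64(0.0)) [ 0.71  0.84 -0.96  2.24  1.29  0.69  0.33]
2.0 [-0.0013, 0.0001, 0.0017, 0.0004, 0.0003, 0.0008]
0.0 [-0.0013, 0.0009, 0.0035, 0.0004, 0.0003, 0.0008]
```

Emit:
move_arm:
  moves:
    - [[0,0.0005,0.001,0,0,0],[0,0.001,0.002,0,0,0],[0,0.001,0.002,0,0,0]]

```text
clock: 25.4
eef_pos: [453.8, -64.2, 64.8]
tool_rot: [3.052, -0.002, 1.537]
force: [0.3, 0.2, -1.7]
width: 62.2
```

```bash
python3 e.py 0| tail -2
```

```text
F bay [-0.57  0.2  -1.63] 62.215334772294746 (array([0.8, 1.3, 1.4]), np.float64(0.001)) [ 0.7   0.84 -0.96  2.24  1.3   0.69  0.33]
0.0 [-0.0013, -0.0001, 0.0016, 0.0007, 0.0004, 0.0007]
```

Emit:
move_arm:
  moves:
    - [[0,0.0004,0.001,0,0,0],[0,0.0006,0.0014,0,0,0],[0,0.0006,0.0014,0,0,0]]

```text
clock: 25.78
eef_pos: [454.4, -64.2, 63.6]
tool_rot: [3.052, -0.002, 1.537]
force: [-2.5, 0.5, 3.1]
width: 62.5
```

```bash
python3 e.py 0| tail -2
```

```text
F bay [-0.66  0.39  3.96] 62.50888343122159 (array([0.8, 1.3, 0.1]), np.float64(0.001)) [ 0.7   0.84 -0.96  2.24  1.3   0.69  0.32]
0.0 [-0.0013, -0.0006, 0.0004, 0.0007, 0.0007, 0.0009]
```

Emit:
move_arm:
  moves:
    - [[0,0,0,0,0,0],[0,0,0,0,0,0],[0,0,0,0,0,0],[0,0,0,0,0,0],[0,0,0,0,0,0]]
  jaw: 1

```text
clock: 26.4
eef_pos: [454.5, -64.2, 63.4]
tool_rot: [3.052, -0.002, 1.537]
force: [0.0, -0.9, -0.5]
width: 85.1
```

```bash
python3 e.py 0| tail -2; python3 b.py w22
```

```text
F bay [-0.21 -0.88 -0.48] 85.12317398034034 (array([ 0.8,  1.3, -0.1]), np.float64(0.001)) [ 0.7   0.84 -0.96  2.24  1.3   0.69  0.32]
0.0 [-0.0013, -0.0007, 0.0002, 0.0006, 0.0004, 0.0008]
26.4 [454.4760009  -64.22854236  63.433549  ] [ 3.05245272e+00 -1.94636952e-03  1.53714757e+00] [ 0.7   0.84 -0.96  2.24  1.3   0.69  0.32]
```

View pics/w22.png

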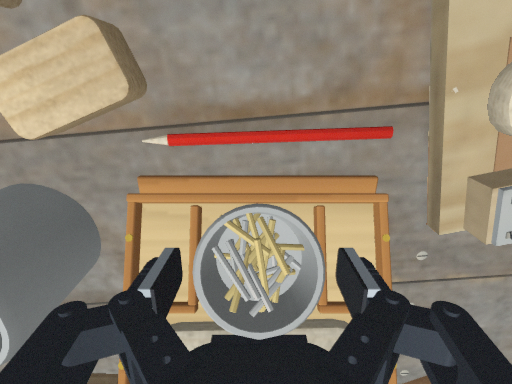

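Emit:
move_arm:
  moves:
    - [[0,0,-0.004,0,0,0],[0,0,-0.015,0,0,0],[0,0,-0.035,0,0,0],[0,0,-0.065,0,0,0],[0,0,-0.1,0,0,0],[0,0,-0.14,0,0,0],[0,0,-0.18,0,0,0],[0,0,-0.18,0,0,0]]

```text
clock: 27.45
eef_pos: [439.9, -63.9, 245.4]
tool_rot: [3.047, 0.0, 1.536]
force: [0.0, 0.3, -0.4]
width: 85.6
```

```bash
python3 b.py w23 cup_center
python3 - <<'E'
from d import *
W=pickle.load(open("w23.pkl","rb")); im=W["im"].copy()
print(W["s"]["force"])
def L(ps,c,cl=True):
    q=proj(W,np.array([bay(p) for p in ps])).astype(int); cv2.polylines(im,[q.reshape(-1,1,2)],cl,c,1)
th=np.linspace(0,2*np.pi,60)
for z in(0,66): L([(-70+32*np.cos(t),32*np.sin(t),z) for t in th],(255,0,255))
L([(-32,83,0),(32,83,0),(32,-83,0),(-32,-83,0)],(255,0,0))
cv2.imwrite("pics/w23o.png",im)
S=cam("side");b=(130,280,180,330);cv2.imwrite("pics/side23.png",cv2.resize(S["im"][b[0]:b[1],b[2]:b[3]],None,fx=4,fy=4,interpolation=cv2.INTER_CUBIC))
E
```

```text
27.45 [439.94769915 -63.92814001 245.41673713] [3.04683600e+00 2.64179763e-04 1.53641721e+00] [ 0.94  0.51 -1.22  2.1   0.67  0.87  0.88]
cup_center [(0.96, [124.7, 186.6]), (0.93, [307.0, 276.3]), (0.9, [258.2, 176.6]), (0.52, [380.4, 280.7])]
fit 0.03 {'0z': np.float64(336.0), '1x': np.float64(0.0), '1y': np.float64(-12.0), '3x': np.float64(0.0), '3y': np.float64(-8.0), '3z': np.float64(559.0), '4x': np.float64(-0.0), '4y': np.float64(-8.0), '5x': np.float64(0.0), '5y': np.float64(-0.0), '5z': np.float64(382.0), '6x': np.float64(0.0), '6y': np.float64(-0.0), '7z': np.float64(349.0)}
cup base in tool [ 0.1 19.7 26. ]
[ 0.04512844  0.34124405 -0.43372018]
```

View pics/w23o.png

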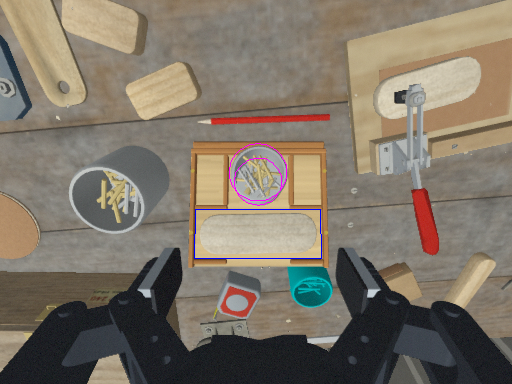

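View pics/side23.png

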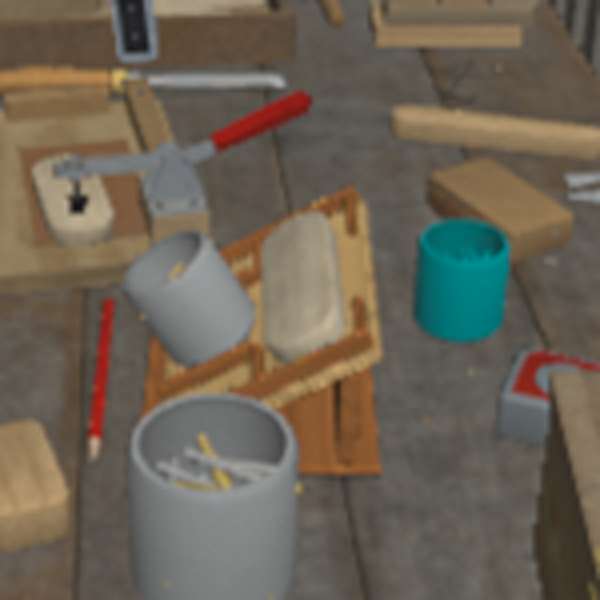

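Run:
```python
from cell import job
print(job.finish_job())
```

```text
the job is handed in; nothing more can be done
None
```

The brush kit is made up and the job was handed in at 27.5 s of the 54 s allowed; `finish_job` gave no verdict.

**Brush back:** I tilted it to the slope and lowered it onto the bay floor until I felt contact (about 11 N square to the floor), then let go. It settled about 3 mm down the slope. The wrist picture puts it about 3 mm down-slope and 1.5 mm sideways of the bay's middle.

**Cup:** I took the small grey one. A grip square to the cup was out of the arm's reach at the pocket, so I held it with the fingers leaning 25° to its axis. I tilted it to the slope, lowered it to floor contact (about 4 N) and let go. It did not move. Its pose before release came out within about 1.5 mm of the pocket's middle and 0.001 rad of square.

**Last checks:**
- In the final pictures the cup rim lies within 1–2 pixels of its predicted place and the back lies inside the bay outline.
- The bystanders look unmoved, the gripper is open and clear above the tray, and the wrist force is about 0.5 N.

**What disagreed:**
- The first tray fit put the floor about 4.5 mm too high. I corrected it by the contact height and a second fit, and the cup then touched within 0.1 mm of the corrected height.
- At the first hover above the bay, joint 4 read 2.47, which is its range limit, and the arm stopped a few millimetres short there. I moved straight on, and the final pictures show no effect from it.

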